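Bleed-down test of a batch of valve lifters

TASK

Test the batch of steel valve lifters (two or three squat cylinders standing on the rubber mat): stand each one in a pocket of the tester's carrier while it is at its loading station, push the carrier along its rail until it drops into the detent at the test station under the bridge, then turn the torque knob clockwise until it clicks over to its far stop. After the click turn the knob back over its detent to its first stop, bring the carrier fully back to the loading station, and stand all the lifters upright in the grey tray. Leave the other things on the bench where they are.

Things in the scene. Friction and masses are not known exactly. Their poses are not given: they have to be found in the camera images.
- lifterA: valve lifter: plain steel cylinder with a shallow groove, 34 diameter, 30 high, about 80 g; two or three of the four lifters are present in any run, the rest are absent (None). Origin: centre of its underside; z: its axis, up when it stands. All lifters are alike; any pocket and any place in the tray will do
- lifterB: valve lifter: plain steel cylinder with a shallow groove, 34 diameter, 30 high, about 80 g; two or three of the four lifters are present in any run, the rest are absent (None). Origin: centre of its underside; z: its axis, up when it stands. All lifters are alike; any pocket and any place in the tray will do
- lifterC: valve lifter: plain steel cylinder with a shallow groove, 34 diameter, 30 high, about 80 g; two or three of the four lifters are present in any run, the rest are absent (None). Origin: centre of its underside; z: its axis, up when it stands. All lifters are alike; any pocket and any place in the tray will do
- lifterD: valve lifter: plain steel cylinder with a shallow groove, 34 diameter, 30 high, about 80 g; two or three of the four lifters are present in any run, the rest are absent (None). Origin: centre of its underside; z: its axis, up when it stands. All lifters are alike; any pocket and any place in the tray will do
- mat: black rubber mat, 150 x 150, 3 thick, fixed on the bench to the left or right of the tester; the lifters start standing on it, some 70 apart. Origin: centre of its underside, on the bench
- tray: open grey plastic tray, 170 (its x) x 125 (its y) outside, 30 high, walls 4, floor 4 thick, 600 g, loose on the bench on the other side of the tester from the mat. Origin: centre of its underside
- tester: lifter tester, bolted down: grey base plate 200 (x) x 370 (y), 12 thick. The carrier runs along y at x = -40 (robot's side). A grey load head (x 10 to 110, y -5 to 155, 50 high) at the +y end carries the knob. Origin: on the bench; x points away from the robot, y along the rail to the test station; yaw within 0.2 rad
- bridge (a point): centre of the top of the dark steel bridge that reaches from the load head over the test station: 82 (tester's x) x 130 (y), top 74 and underside 62 above the bench, so loaded lifters pass under it with 7 to spare; axes as the tester's
- carrier (a joint): travel of the carrier along the tester's y: 0 = loading station, 0.15 m = test station (both end stops with a sprung detent). It resists with up to about 7 N, hardest a quarter of the way; let go before about 0.065 it springs back, past about 0.09 it snaps on to the other stop by itself
- carrier_mid (a point): centre of the underside of the carrier's pocket block, 20 above the bench; axes as the tester's. The aluminium carrier has three square pockets in a row along y (42 apart), each 37 x 37 wide, 7 deep, floor 5 thick, walls 5 thick and 12 high; block 47 (x) x 131 (y)
- pocket0 (a point): centre of the floor of carrier pocket 0 (y = -42 on the carrier), 25 above the bench; a lifter in it has its underside here and stands 23 proud of the pocket walls; axes as the tester's
- pocket1 (a point): centre of the floor of carrier pocket 1 (y = 0 on the carrier), 25 above the bench; a lifter in it has its underside here and stands 23 proud of the pocket walls; axes as the tester's
- pocket2 (a point): centre of the floor of carrier pocket 2 (y = 42 on the carrier), 25 above the bench; a lifter in it has its underside here and stands 23 proud of the pocket walls; axes as the tester's
- carrier_post (a point): grip point on the carrier's black upright post at its trailing (-y) end, 86 behind the carrier's middle: post 20 (x) x 14 (y), its top 6 above this point and 44 above the carrier's deck; it stays clear of the bridge
- knob (a joint): angle of the torque knob: 0 = first stop (off), 1.3 rad = far stop, growing as it turns clockwise seen from above. A sprung detent halfway (0.65 rad) resists with up to about 0.2 N m, then it clicks over and snaps to the stop; likewise on the way back
- knob_grip (a point): grip point on the knob's vertical axis, 81 above the bench, 10 below the top of its black bar: bar 46 long (this point's x) x 14 thick (this point's y) x 33 high, on a 52 diameter disc whose top is 23 below this point; the point turns with the knob, and at 0 its x is the tester's x
- wrench: bystander: open-ended steel wrench, 200 long, lying on the bench. Leave alone
- gear: bystander: dark steel gear blank, 90 diameter, 24 high, on the bench. Leave alone
- bearing: bystander: steel bearing ring, 52 outer diameter, 16 high (not a lifter). Leave alone
- oiler: bystander: white plastic oil bottle, 60 diameter, 130 high. Leave alone
- socket: bystander: steel wrench socket standing on end, 26 diameter, 40 high (thinner and taller than a lifter; not a lifter). Leave alone
- boltbox: bystander: open cardboard box, 100 x 80 x 50 high. Leave alone
- driver: bystander: screwdriver, 200 long, lying on the bench. Leave alone
Things that resemble listed ones, but are neither listed nor needed, are in the scene too. What is shaped like the lifterB but blue or turquoise is not meant.

How it is judged:
By the outcome, as a careful person would: the job done as asked, in the order asked, and still so for the second after the job is handed in, with the robot touching nothing.
Of lifterA, lifterB, lifterC, lifterD only 2 to 3 are there at a start; the rules pass over those that are not, and their reading is None.
At some moment in a run one of lifterA, lifterB, lifterC, lifterD, tray may be knocked a few centimetres aside while the robot is not near it.
Once in a run the grip may slacken for a moment while it holds something.
It also fails if it takes over 210 s, if anything falls off the work surface, if the arm or the gripper's body presses on something with over 40 N, if the wrist force passes 120 N, or if a joint passes its speed limit or range.

ROBOT

A 6-joint arm with a two-finger parallel gripper is mounted at the origin on the work surface. World frame = base frame: x ahead of the robot, y to its left, z up, the work surface at z = 0. Lengths are in m, angles in rad, forces in N, time in s.
With the tool pointing down it reaches from about 0.25 to 0.775 m from the base axis. Payload 4 kg.
Tool frame: the origin (TCP) lies midway between the tips of the shut fingers; the grasp point (between the pads) lies 19 mm behind it; z points along the fingers, y is the direction in which the jaws open and shut (so a half turn about z gives the same grasp; the last joint's range is limited). The gripper opens to 85 mm and grips with 20 to 120 N. Pads are 22 mm wide; open, the fingers measure 114 mm over their backs; the gripper's body (76 mm by 85 mm) begins 54 mm behind the grasp point. The pads swing forward as they close: fully open they stand 13 mm farther back than shut.
Start: joints at [-1.282, 0.087, 1.371, -0, 1.684, -0.103], TCP at [0.21, -0.508, 0.21] pointing down, gripper open.
Joint ranges: [-3.1, 3.1], [-0.76, 2.03], [0.27, 2.55], [-1.08, 4.22], [0.17, 2.65], [-2.57, 2.57]. Speed limits (rad/s): [2.79, 2.79, 3.14, 3.14, 3.14, 3.14].

INTERFACE

Orientations are given as a unit quaternion [w, x, y, z].
In Python, from workcell import robot gives the robot as it stands.
- The arm moves only by the tool apply_moves, never from a script. Its arguments are lists of equal length, an entry for each row: "angular": the turn, a rotation vector about the tool's x, y, z in degrees, a list of three; "delta_pos": the shift along the tool's x, y, z in m, a list of three; "gripper": the opening, from 0 (shut) to 1 (fully open). In form: {"angular": [[rx, ry, rz], ...], "delta_pos": [[dx, dy, dz], ...], "gripper": [gripper, ...]}. A call has 1 to 10 rows; each row is the pose to reach, as a shift and turn from the pose commanded when the call began, along the tool's axes at that moment; what a row does not reach only later rows make up. A row lasts 1/8 s, in which the tool goes at most 62.5 mm and 10.7 degrees, less where a joint would pass 70% of its speed; a pose out of reach is approached as far as the arm can. A call with a gripper value outside its range is refused whole. The fingers move at their own pace and stop on an object; "force" is the grip in N (left out, the last holds). Time passes only in rows, so rows that repeat a pose let the fingers close. It gives the time, the measured TCP pose, the force and the opening at its end, in the units of the state.
- robot.state(): the state, without advancing time (a new reading comes with each control period).
- robot.snapshot(name): name is "side" or "top" or "wrist"; returns a dict with "color" (480x640x3 uint8, red, green, blue), "camera_matrix" (3x3 intrinsics, pixels), "rvec" (rotation vector, rad) and "tvec" (3), from world to camera coordinates, as OpenCV has them. Camera axes: x right, y down, z forward; pixel columns grow to the right and rows downward; lengths in m; the calibration is good to about 2 mm. The wrist camera is an equidistant fisheye: a pixel r from the principal point sees the ray r / f radians off the axis. A picture is of the moment at which its call begins. There is no depth.
- robot.sign_off(): hands the job in, once; it reports no verdict.
Trained networks look in the newest picture that a camera, given by its name, has taken for a name from the list of things; names that differ only in an ending like _2 or _b are one class to them, and where a whole thing is asked for, a point or a joint stands for the part that bears it (a point fixed in the world has none). Each returns a list of dicts, best first, with "conf" (0 to 1); they miss things now and then, are a little off and sometimes report something else, mostly with a low value. They report only what shows in the picture. A call takes as long as a camera call. They do not tell look-alikes from the thing itself.
- robot.find_in(camera, thing): "xyz" ([x, y, z] in m, in the coordinates of the camera as it stood for that picture, good to about 4 mm: the middle of the surface that is visible of it).
The state is a dict: "clock": time; "joints": joint angles; "qvel": joint speeds; "tau": joint torques, N m; "eef_pos": TCP position; "ee_rot": TCP orientation; "force": force on the tool from outside, world axes, zero at the start; "wrist_torque": the same for the moment, N m; "width": finger opening in m.
Only numpy, scipy, OpenCV 4.12 (cv2) and the standard library are available. Lean on these libraries where they do the work, as an engineer would, in place of code of your own. Each camera call takes 0.05 s, during which the arm holds its last target.

## Working session

There is one attempt and no reset: what is moved stays moved. The work goes in short steps, Python scripts to look and compute and a tool call to move; the robot and the scene stay as the last step left them, time stands still between calls to the robot, and variables do not carry over. Pictures are saved under pics/ and viewed, and the job is handed in when it is done.

Besides the shell and the picture viewer there is one more tool, called after "Emit:" as name(argument=value, ...) on one line, values as JSON. apply_moves: Moves the arm, as the interface text tells. Its arguments: {"type":"object","properties":{"angular":{"type":"array"},"delta_pos":{"type":"array"},"gripper":{"type":"array"},"force":{"type":"number"}},"required":["angular","delta_pos","gripper"]}

```bash
ls -la; mkdir -p pics
cat > h.py <<'E'
import numpy as np, cv2
from workcell import robot
from scipy.spatial.transform import Rotation as R
def snap(n,f=None):
    s=robot.snapshot(n)
    if f: cv2.imwrite('pics/'+f,cv2.cvtColor(s['color'],cv2.COLOR_RGB2BGR))
    return s
def cam2w(s,p):
    Rm=cv2.Rodrigues(np.array(s['rvec'],float))[0]
    return Rm.T@(np.array(p,float)-np.array(s['tvec'],float).ravel())
def w2px(s,P):
    P=np.atleast_2d(np.array(P,float))
    return cv2.projectPoints(P,np.array(s['rvec'],float),np.array(s['tvec'],float),np.array(s['camera_matrix'],float),None)[0].reshape(-1,2)
def px2w(s,uv,z):
    K=np.array(s['camera_matrix'],float);Rm=cv2.Rodrigues(np.array(s['rvec'],float))[0];t=np.array(s['tvec'],float).ravel()
    c=-Rm.T@t
    out=[]
    for u,v in np.atleast_2d(uv):
        d=Rm.T@np.linalg.solve(K,[u,v,1]); out.append(c+d*(z-c[2])/d[2])
    return np.array(out)
def st():
    s=robot.state(); print({k:np.round(s[k],4).tolist() for k in('clock','joints','eef_pos','ee_rot','force','width')}); return s
E
python3 - <<'E'
from h import *
st()
for n in('top','side','wrist'):
    s=snap(n,n+'0.png'); print(n,cam2w(s,[0,0,0]))
    for th in('lifterA','mat','tray','tester','bridge','carrier','knob','socket','bearing'):
        print(th,[(round(d['conf'],2),np.round(cam2w(s,d['xyz']),3).tolist()) for d in robot.find_in(n,th)])
st()
E
```

```text
total 12
drwxr-xr-x  3 agent agent 4096 Dec  7 15:59 .
drwxr-xr-x 23 root  root  4096 Dec  7 15:59 ..
drwxr-xr-x  2 agent agent 4096 Dec  7 15:59 pics
{'clock': 0.0, 'joints': [-1.2821, 0.088, 1.3723, -0.0, 1.6836, -0.1031], 'eef_pos': [0.2099, -0.5078, 0.2088], 'ee_rot': [-0.0011, 0.9809, 0.1947, -0.0001], 'force': [0.2327, 0.092, 0.5791], 'width': 0.0855}
top [ 0.46420667 -0.03424161  1.17588603]
lifterA [(0.76, [0.473, -0.38, 0.034])]
mat [(0.94, [0.519, -0.355, 0.004])]
tray [(0.93, [0.491, 0.373, 0.001])]
tester [(0.72, [0.541, 0.044, 0.019])]
bridge [(0.97, [0.539, 0.043, 0.017]), (0.45, [0.477, -0.306, 0.03]), (0.19, [0.606, 0.109, 0.059])]
carrier [(0.69, [0.491, -0.054, 0.026])]
knob [(0.73, [0.611, 0.112, 0.059])]
socket [(0.6, [0.493, -0.054, 0.03]), (0.52, [0.768, 0.008, 0.039])]
bearing [(0.71, [0.752, 0.119, 0.02]), (0.39, [0.473, -0.379, 0.035])]
side [ 0.45518201 -0.80202098  0.81942368]
lifterA [(0.71, [0.472, -0.392, 0.032]), (0.61, [0.491, -0.063, 0.032]), (0.53, [0.542, 0.014, 0.015])]
mat [(0.74, [0.523, -0.362, 0.005])]
tray [(0.84, [0.491, 0.372, 0.008])]
tester [(0.93, [0.537, 0.008, 0.02])]
bridge [(0.8, [0.541, 0.013, 0.017])]
carrier [(0.96, [0.486, -0.062, 0.031]), (0.38, [0.771, -0.007, 0.026])]
knob [(0.77, [0.608, 0.105, 0.071])]
socket [(0.76, [0.771, -0.007, 0.031])]
bearing [(0.66, [0.754, 0.113, 0.014]), (0.49, [0.49, -0.065, 0.035]), (0.25, [0.769, -0.008, 0.023])]
wrist [ 0.27290195 -0.48230334  0.37414973]
lifterA []
mat []
tray []
tester []
bridge []
carrier []
knob []
socket []
bearing []
{'clock': 1.5, 'joints': [-1.2821, 0.0872, 1.3707, -0.0, 1.6836, -0.1031], 'eef_pos': [0.21, -0.5083, 0.21], 'ee_rot': [0.0, 0.9809, 0.1946, -0.0], 'force': [-0.5259, 0.1909, -0.2611], 'width': 0.0848}
```

View pics/top0.png

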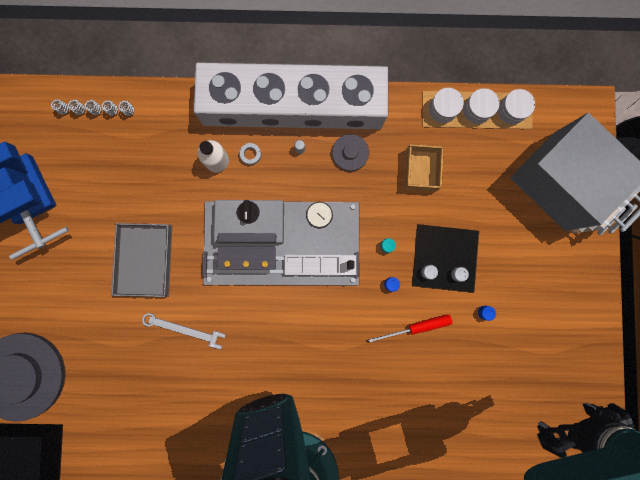

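View pics/side0.png

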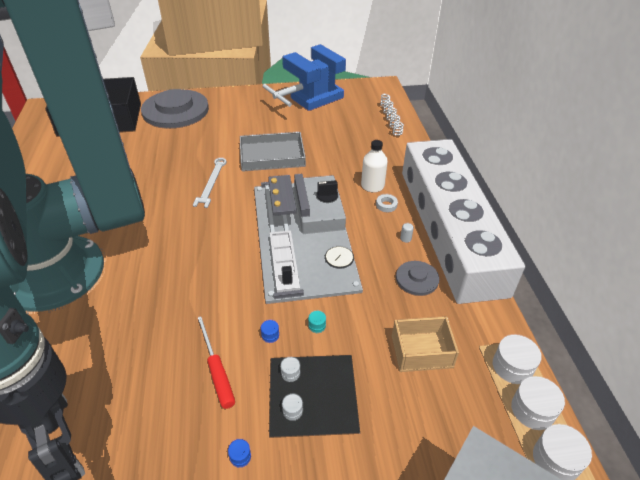

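View pics/wrist0.png

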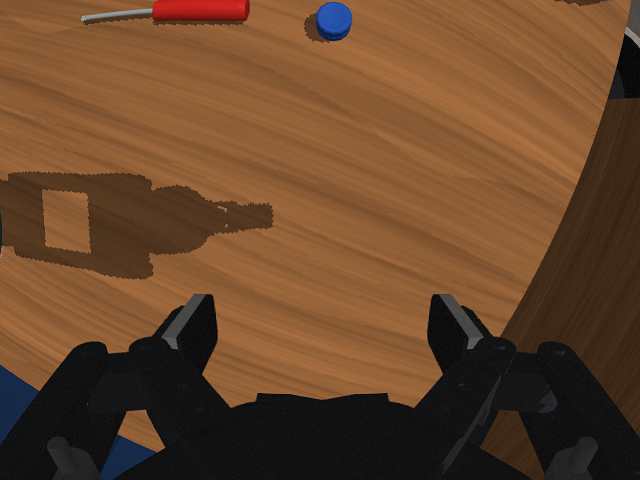

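Two grey lifters stand on the mat: top (430,272) and (460,275). The blue ones at (392,285) and (487,313) and the turquoise one at (388,246) are the decoys. The tester has the carrier at its loading end (right), with its post at (349,265), and the tray is at (142,261). Next I'll enlarge these and measure.

Run:
```python
from h import *
im=cv2.imread('pics/top0.png')
a=cv2.resize(im[195:295,195:370],None,fx=4.5,fy=4.5,interpolation=cv2.INTER_CUBIC)
b=cv2.resize(im[215:325,375:505],None,fx=5,fy=5,interpolation=cv2.INTER_CUBIC)
cv2.imwrite('pics/ta.png',a);cv2.imwrite('pics/tb.png',b)
im=cv2.imread('pics/side0.png')
c=cv2.resize(im[170:300,245:365],None,fx=4.5,fy=4.5,interpolation=cv2.INTER_CUBIC)
cv2.imwrite('pics/sc.png',c)
```

```text
(no output)
```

View pics/ta.png

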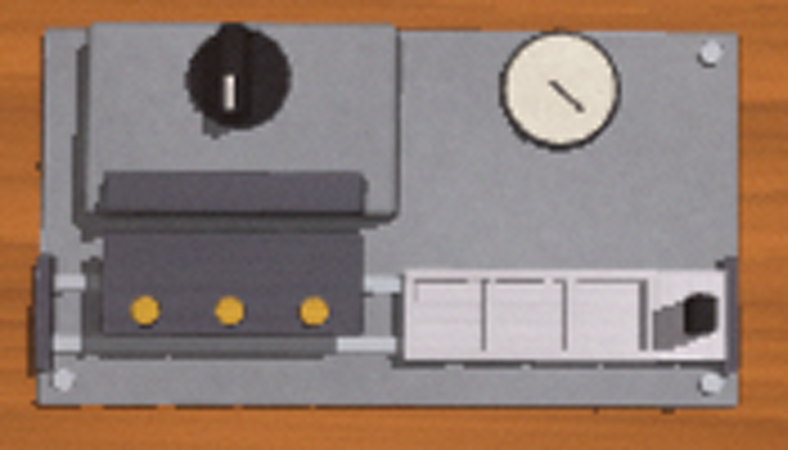

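View pics/tb.png

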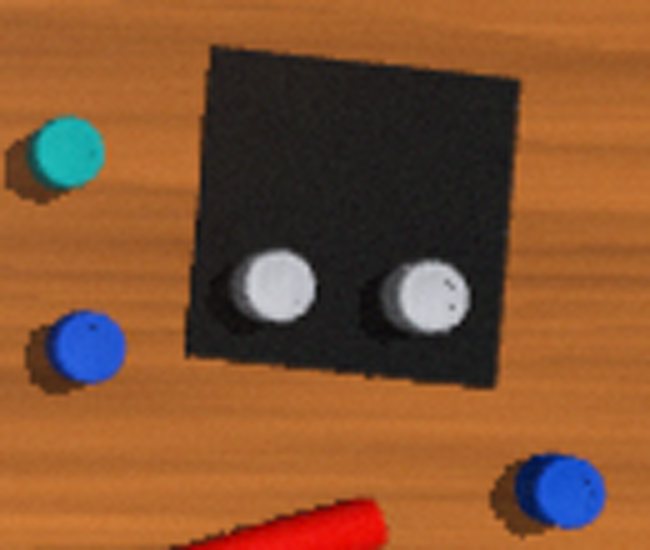

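View pics/sc.png

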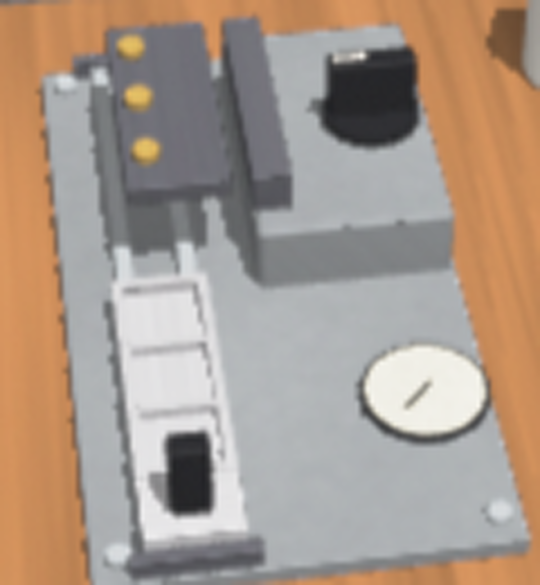

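```bash
cat > fit.py <<'E'
from h import *
from scipy.optimize import least_squares
def Tw(p,L):
    L=np.atleast_2d(L);c,s=np.cos(p[2]),np.sin(p[2])
    return np.c_[p[0]+c*L[:,0]-s*L[:,1],p[1]+s*L[:,0]+c*L[:,1],L[:,2]]
E
python3 - <<'E'
from fit import *
T=robot.snapshot('top');S=robot.snapshot('side')
up=lambda l,o,f:(np.array(l)+.5)/f-.5+np.array(o)
pt=up([(43,30),(739,33),(738,406),(38,404)],(195,195),4.5)
L=[(.1,.185,.012),(.1,-.185,.012),(-.1,-.185,.012),(-.1,.185,.012)]
ps=up([(527,546),(43,77)],(245,170),4.5); Ls=[(.1,-.185,.012),(-.1,.185,.012)]
f=lambda p:np.r_[(w2px(T,Tw(p,L))-pt).ravel()]
r=least_squares(f,[.54,.03,0]);print('top only',r.x,np.round(r.fun,1))
f2=lambda p:np.r_[(w2px(S,Tw(p,Ls))-ps).ravel()]
r2=least_squares(f2,[.54,.03,0]);print('side only',r2.x,np.round(r2.fun,1))
g=lambda p:np.r_[f(p),f2(p)]
r3=least_squares(g,[.54,.03,0]);print('both',r3.x,np.round(r3.fun,1))
# post top, carrier block corners, knob
print('post top(z~.091?)')
for z in(.064,.07,.076): print(z,px2w(T,up([(700,314)],(195,195),4.5),z),px2w(S,up([(188,447)],(245,170),4.5),z))
b=Tw(r3.x,[(-.04,-.075,.032),(-.04,-.161,.07),(-.04,-.075-.0655,.032),(.06,.075,.081)]);print('pred',b)
print(w2px(T,b)); print('ta',(w2px(T,b)-195)*4.5)
lt=px2w(T,up([(281,286),(433,297)],(375,215),5),.033);print('lifters top',lt)
# detector side
for th in('lifterA','lifterB'):
    for cam,s in(('top',T),('side',S)):
        print(th,cam,[(round(d['conf'],2),np.round(cam2w(s,d['xyz']),3).tolist()) for d in robot.find_in(cam,th)])
E
```

```text
top only [0.53957612 0.03941061 0.01506365] [ 0.3 -0.3 -0.2 -0.4  0.3  0.3 -0.4  0.3]
side only [0.53886503 0.03679296 0.00279959] [ 0.   0.  -0.  -0.1]
both [0.5392883  0.03878934 0.01089424] [ 0.7 -0.5  0.2  0.1  0.4  0.8 -0.3  0.1  0.7 -1.1 -0.5 -0.3]
post top(z~.091?)
0.064 [[ 0.48998496 -0.12159427  0.064     ]] [[ 0.4902717  -0.11444145  0.064     ]]
0.07 [[ 0.48984586 -0.1211229   0.07      ]] [[ 0.489993  -0.1199026  0.07     ]]
0.076 [[ 0.48970675 -0.12065152  0.076     ]] [[ 0.4897143  -0.12536374  0.076     ]]
pred [[ 0.50010773 -0.03664197  0.032     ]
 [ 0.50104461 -0.12263687  0.07      ]
 [ 0.50082129 -0.10213808  0.032     ]
 [ 0.59846769  0.11443853  0.081     ]]
[[312.85347345 259.69388945]
 [350.89636959 259.44681065]
 [340.83891163 259.89973443]
 [246.68272743 214.11923007]]
ta [[530.34063054 291.12250254]
 [701.53366317 290.01064794]
 [656.27510233 292.04880495]
 [232.57227343  86.03653532]]
lifters top [[ 0.4768335  -0.31278408  0.033     ]
 [ 0.4729885  -0.38396351  0.033     ]]
lifterA top [(0.72, [0.474, -0.382, 0.035]), (0.2, [0.605, 0.107, 0.06])]
lifterA side [(0.21, [0.486, -0.058, 0.028])]
lifterB top [(0.71, [0.444, -0.221, 0.03]), (0.5, [0.386, -0.444, 0.03]), (0.32, [0.537, 0.041, 0.018]), (0.28, [0.605, 0.11, 0.061])]
lifterB side [(0.82, [0.445, -0.232, 0.027]), (0.78, [0.531, -0.225, 0.032]), (0.77, [0.478, -0.321, 0.031]), (0.58, [0.387, -0.456, 0.033])]
```

Run:
```python
from fit import *
T=robot.snapshot('top');S=robot.snapshot('side')
up=lambda l,o,f:(np.array(l)+.5)/f-.5+np.array(o)
U=lambda l:up(l,(195,195),4.5)
W=lambda l:up(l,(245,170),4.5)
ptP=U([(43,30),(739,33),(738,406),(38,404)]);psP=W([(527,546),(43,77)])
ptH=U([(92,25),(398,27),(397,214)]);psH=W([(452,219),(262,238)])
ptC=U([(404,270),(404,360)]);psC=W([(113,285),(205,275)])
ptX=U([(700,314)]);psX=W([(188,447)])
ptK=U([(238,77)])
def res(q):
    p=q[:3];ox,oy,ym,zp=q[3:]
    P=[(.1+ox,.185+oy,.012),(.1+ox,-.185+oy,.012),(-.1+ox,-.185+oy,.012),(-.1+ox,.185+oy,.012)]
    H=[(.11,.155,.05),(.11,-.005,.05),(.01,-.005,.05)]
    C=[(-.04+.0235,ym+.0655,.032),(-.04-.0235,ym+.0655,.032)]
    X=[(-.04,ym-.086,zp)]
    f=[w2px(T,Tw(p,P))-ptP,w2px(S,Tw(p,[P[1],P[3]]))-psP,w2px(T,Tw(p,H))-ptH,w2px(S,Tw(p,[H[1],H[2]]))-psH,
       w2px(T,Tw(p,C))-ptC,w2px(S,Tw(p,C[::-1]))-psC,w2px(T,Tw(p,X))-ptX,w2px(S,Tw(p,X))-psX]
    return np.concatenate([a.ravel() for a in f])
r=least_squares(res,[.53,.03,0,.01,0,-.075,.07],loss='soft_l1',x_scale=.01)
print(np.round(r.x,4));print(np.round(res(r.x).reshape(-1,2),1).tolist())
p=r.x[:3];ym=r.x[5]
A=Tw(p,[(-.04,ym-.042,.025),(-.04,ym,.025),(-.04,ym+.042,.025),(-.04,ym-.086,.06),(.06,.075,.081)]);print(A)
# zoom knob both views
print('knob bar top centre ta(238,77)?',px2w(T,U([(238,77)]),.07))
```

```text
[ 0.5274  0.0376  0.0132  0.0119  0.0011 -0.0732  0.0723]
[[0.6, -0.4], [0.0, -0.1], [0.4, 0.6], [-0.2, 0.3], [0.9, -1.3], [-0.6, -0.3], [-0.5, -0.8], [0.5, -0.8], [0.3, 0.5], [0.9, -0.3], [-1.2, -0.2], [0.2, -0.1], [0.0, 0.0], [-0.6, -0.6], [0.0, -0.5], [0.5, 0.1], [-0.2, 0.1]]
[[ 0.48892632 -0.07809504  0.025     ]
 [ 0.48837344 -0.03609868  0.025     ]
 [ 0.48782056  0.00589768  0.025     ]
 [ 0.48950553 -0.12209123  0.06      ]
 [ 0.58641404  0.11339379  0.081     ]]
knob bar top centre ta(238,77)? [[0.60534479 0.11423342 0.07      ]]
```

```bash
cat >> h.py <<'E'
def go(x,y,z,yaw=None):
    """prints delta in tool frame; yaw deg of tool y axis in world; tool straight down"""
    s=robot.state();w,a,b,c=s['ee_rot'];Rc=R.from_quat([a,b,c,w])
    cy=np.degrees(np.arctan2(*Rc.as_matrix()[[1,0],1]))
    if yaw is None: yaw=cy
    t=np.radians(yaw);Y=np.array([np.cos(t),np.sin(t),0]);Z=np.array([0,0,-1.]);X=np.cross(Y,Z)
    Rt=R.from_matrix(np.c_[X,Y,Z])
    d=Rc.inv().apply(np.array([x,y,z])-np.array(s['eef_pos']))
    print('delta_pos',np.round(d,4).tolist(),'ang',np.round((Rc.inv()*Rt).as_rotvec(degrees=True),2).tolist(),'rows',np.ceil(np.linalg.norm(d)/.0625),'t',s['clock'])
E
python3 -c "
from h import *
go(.43,-.313,.14,.8)"
```

```text
delta_pos [0.2779, -0.0966, 0.07] ang [0.01, 0.0, -68.35] rows 5.0 t 1.9
```

Emit:
apply_moves(angular=[[0, 0, -10], [0, 0, -20], [0, 0, -30], [0, 0, -40], [0, 0, -50], [0, 0, -60], [0, 0, -68.35], [0, 0, -68.35]], delta_pos=[[0.04, -0.014, 0.01], [0.08, -0.028, 0.02], [0.12, -0.042, 0.03], [0.16, -0.056, 0.04], [0.2, -0.07, 0.05], [0.24, -0.084, 0.06], [0.278, -0.097, 0.07], [0.278, -0.097, 0.07]], gripper=[0.7, 0.7, 0.7, 0.7, 0.7, 0.7, 0.7, 0.7], force=50)

```text
clock: 2.9
eef_pos: [0.431, -0.3103, 0.1389]
ee_rot: [-0.001, 0.701, 0.713, 0.0]
force: [0.2, -0.4, -0.4]
width: 0.0596
```

Run:
```python
from h import *
st()
s=snap('wrist','w1.png');print(s['camera_matrix'],cam2w(s,[0,0,0]),cam2w(s,[0,0,1])-cam2w(s,[0,0,0]))
for th in('lifterA','lifterB'):
    print(th,[(round(d['conf'],2),np.round(cam2w(s,d['xyz']),3).tolist()) for d in robot.find_in('wrist',th)])
```

```text
{'clock': 2.9, 'joints': [-0.7311, 0.0717, 1.5287, 0.0005, 1.5433, -0.7491], 'eef_pos': [0.431, -0.3103, 0.1389], 'ee_rot': [-0.0011, 0.7007, 0.7134, 0.0002], 'force': [0.2267, -0.4117, -0.3948], 'width': 0.0596}
[[371.64829954   0.         321.99439944]
 [  0.         371.64829954 238.62358558]
 [  0.           0.           1.        ]] [ 0.43050376 -0.24286406  0.30312762] [ 0.00499195 -0.26521944 -0.96417516]
lifterA [(0.65, [0.476, -0.378, 0.034]), (0.43, [0.513, -0.339, 0.006]), (0.34, [0.493, -0.139, 0.036])]
lifterB [(0.97, [0.45, -0.223, 0.033]), (0.9, [0.541, -0.217, 0.03]), (0.74, [0.48, -0.31, 0.028]), (0.73, [0.39, -0.442, 0.027])]
```

View pics/w1.png

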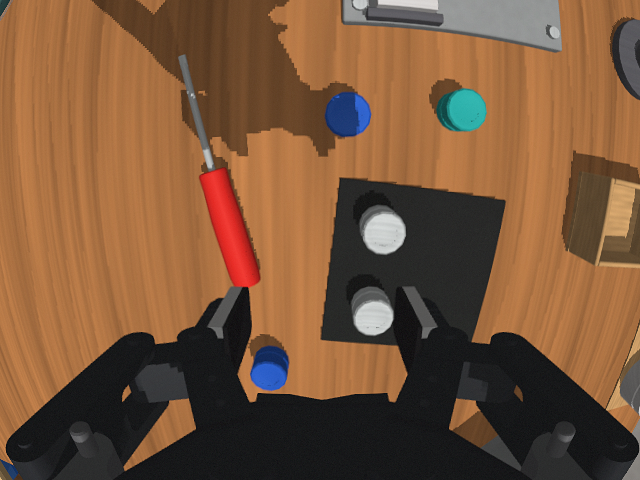

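Wrist picture: lifters on the mat with their tops at (384,230) and (373,316). The blue ones at (348,114) and (270,370) and the turquoise one at (462,110) lie off the mat. I'll turn the lifter pixels into positions with the fisheye model.

```bash
cat >> h.py <<'E'
def fish2w(s,uv,z):
    K=np.array(s['camera_matrix'],float);Rm=cv2.Rodrigues(np.array(s['rvec'],float))[0];c=-Rm.T@np.array(s['tvec'],float).ravel()
    o=[]
    for u,v in np.atleast_2d(uv):
        a=np.array([(u-K[0,2])/K[0,0],(v-K[1,2])/K[1,1]]);r=np.hypot(*a)
        d=Rm.T@np.r_[a/max(r,1e-9)*np.sin(r),np.cos(r)];o.append(c+d*(z-c[2])/d[2])
    return np.array(o)
def w2fish(s,P):
    P=np.atleast_2d(np.array(P,float))
    return cv2.fisheye.projectPoints(P[:,None],np.array(s['rvec'],float).reshape(3,1),np.array(s['tvec'],float).reshape(3,1),np.array(s['camera_matrix'],float),np.zeros(4))[0].reshape(-1,2)
def circ(s,c,r0=.017,z=.033,thr=None,win=40):
    """segment bright top near pixel c, refine centre"""
    g=cv2.cvtColor(s['color'],cv2.COLOR_RGB2HSV)
    m=((g[...,2]>170)&(g[...,1]<40)).astype(np.uint8)
    n,l,stt,ce=cv2.connectedComponentsWithStats(m)
    i=l[int(c[1]),int(c[0])]
    return stt[i],ce[i]
E
python3 - <<'E'
from h import *
s=snap('wrist')
print(fish2w(s,[(384,232),(373,317)],.033))
for c in((384,232),(373,317)): 
    a,ce=circ(s,c);print(a,ce,fish2w(s,[ce],.033))
im=cv2.cvtColor(s['color'],cv2.COLOR_RGB2BGR)
for P in((.477,-.3128),(.473,-.384)):
    q=np.array([[P[0]+.017*np.cos(t),P[1]+.017*np.sin(t),.033] for t in np.linspace(0,6.28,40)])
    cv2.polylines(im,[w2fish(s,q).astype(int)],True,(0,255,0),1)
cv2.imwrite('pics/w1b.png',cv2.resize(im[180:350,320:450],None,fx=3.5,fy=3.5,interpolation=cv2.INTER_CUBIC))
E
```

```text
[[ 0.47774441 -0.31484993  0.033     ]
 [ 0.47353496 -0.38716333  0.033     ]]
[ 366  208   41   41 1258] [385.9936407  227.98251192] [[ 0.47911071 -0.31167504  0.033     ]]
[357 296  37  34 965] [375.5253886  312.67875648] [[ 0.47536121 -0.38315696  0.033     ]]
```

View pics/w1b.png

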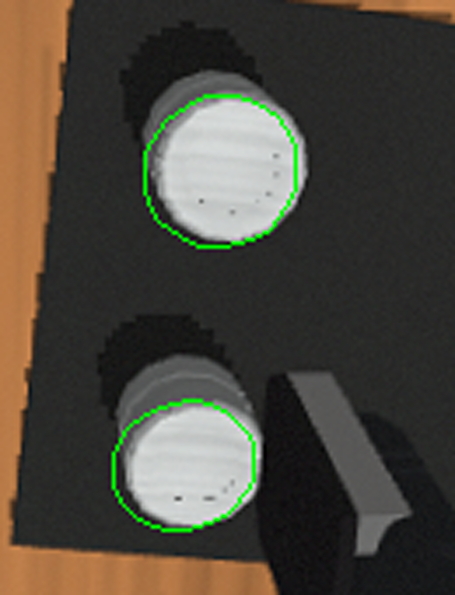

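```bash
python3 -c "
from h import *
go(.478,-.312,.06,.8);go(.478,-.312,.012,.8)"
```

```text
delta_pos [0.0009, 0.0485, 0.0805] ang [0.01, 0.06, -0.11] rows 2.0 t 3.1
delta_pos [0.001, 0.0485, 0.1285] ang [0.01, 0.06, -0.11] rows 3.0 t 3.1
```

Emit:
apply_moves(angular=[[0, 0, 0], [0, 0, 0], [0, 0, 0], [0, 0, 0], [0, 0, 0], [0, 0, 0], [0, 0, 0], [0, 0, 0]], delta_pos=[[0.001, 0.0485, 0.02], [0.001, 0.0485, 0.06], [0.001, 0.0485, 0.09], [0.001, 0.0485, 0.115], [0.001, 0.0485, 0.1285], [0.001, 0.0485, 0.1285], [0.001, 0.0485, 0.1285], [0.001, 0.0485, 0.1285]], gripper=[0.65, 0.65, 0.65, 0.65, 0.65, 0.65, 0.65, 0.65])

```text
clock: 4.1
eef_pos: [0.4792, -0.3117, 0.0131]
ee_rot: [0.001, 0.702, 0.712, 0.0]
force: [0.1, 0.2, -0.6]
width: 0.0559
```

Run:
```python
from h import *
st()
s=snap('wrist','w2.png')
```

```text
{'clock': 4.1, 'joints': [-0.6758, 0.2519, 1.5842, -0.0001, 1.3025, -0.6895], 'eef_pos': [0.4792, -0.3117, 0.0131], 'ee_rot': [0.0015, 0.7022, 0.7119, 0.0001], 'force': [0.1019, 0.1789, -0.5865], 'width': 0.0559}
```

View pics/w2.png

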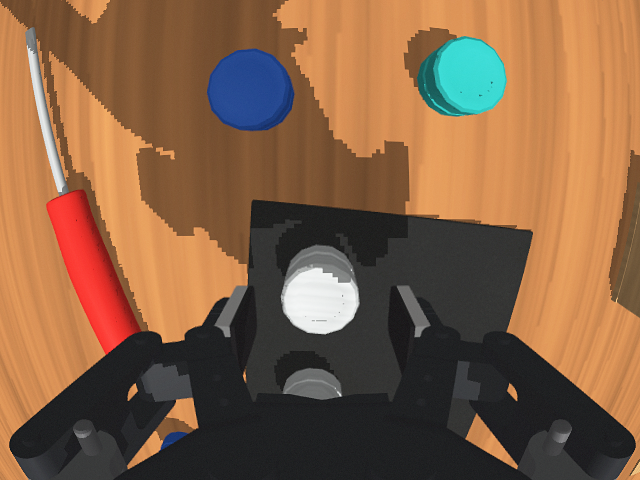

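Run:
```python
from h import *
s=snap('wrist')
p=robot.state()['eef_pos'];print(p,w2fish(s,[[p[0],p[1],.033]]))
a,ce=circ(s,(320,298));print(a,ce,fish2w(s,[ce],.033),fish2w(s,[(320.5,299)],.033))
```

```text
[ 0.47898042 -0.31132968  0.01263462] [[319.99261298 301.30468017]]
[ 281  267   78   68 3867] [319.41686062 301.23920352] [[ 0.47873479 -0.31130216  0.033     ]] [[ 0.47918209 -0.31023933  0.033     ]]
```

Emit:
apply_moves(angular=[[0, 0, 0], [0, 0, 0], [0, 0, 0], [0, 0, 0], [0, 0, 0], [0, 0, 0]], delta_pos=[[0, 0, 0], [0, 0, 0], [0, 0, 0], [0, 0, 0], [0, 0, 0], [0, 0, 0]], gripper=[0.2, 0.2, 0.2, 0.2, 0.2, 0.2], force=50)

```text
clock: 4.95
eef_pos: [0.4786, -0.3111, 0.012]
ee_rot: [0.0, 0.702, 0.712, -0.0]
force: [-1.6, 0.7, 4.5]
width: 0.0169
```

Run:
```python
from h import *
st()
s=snap('wrist','w3.png')
```

```text
{'clock': 4.95, 'joints': [-0.6756, 0.2528, 1.5854, -0.0002, 1.3026, -0.6895], 'eef_pos': [0.4786, -0.3111, 0.012], 'ee_rot': [0.0004, 0.7022, 0.712, -0.0], 'force': [-1.6407, 0.7107, 4.4897], 'width': 0.0169}
```

View pics/w3.png

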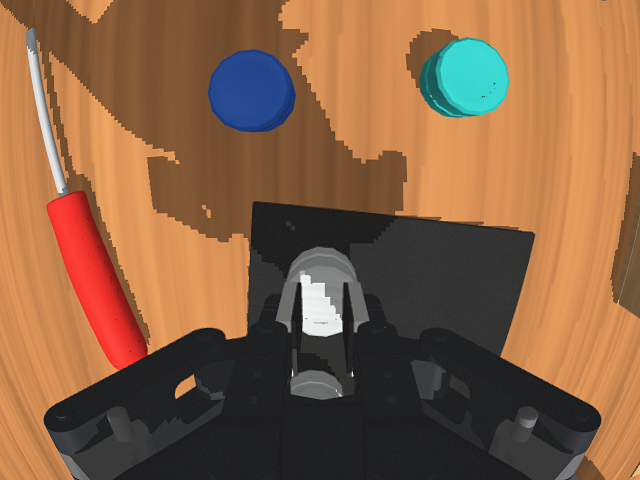

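Run:
```python
from h import *
s=snap('side','s3.png')
im=cv2.imread('pics/s3.png');p=w2px(s,[.478,-.312,.03])[0].astype(int);print(p)
cv2.imwrite('pics/s3c.png',cv2.resize(im[p[1]-60:p[1]+60,p[0]-70:p[0]+70],None,fx=5,fy=5,interpolation=cv2.INTER_CUBIC))
```

```text
[290 365]
```

View pics/s3c.png

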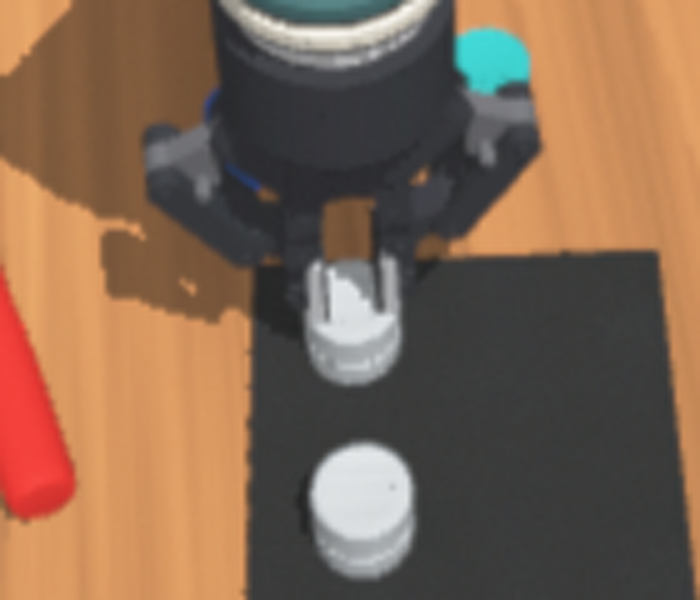

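Run:
```python
from h import *
s=snap('wrist')
p=robot.state()['eef_pos']
for w in (.0559,.0169):
  for dz in(0,.005,.01,.015,.02,.025):
    print(w,dz,w2fish(s,[[p[0]+a*w/2,p[1]+b,p[2]+dz] for a in(-1,1) for b in (.011,-.011)]).round().tolist())
```

```text
0.0559 0 [[261.0, 261.0], [263.0, 303.0], [380.0, 262.0], [377.0, 305.0]]
0.0559 0.005 [[260.0, 264.0], [262.0, 308.0], [382.0, 266.0], [378.0, 309.0]]
0.0559 0.01 [[258.0, 268.0], [260.0, 312.0], [383.0, 270.0], [380.0, 314.0]]
0.0559 0.015 [[256.0, 272.0], [258.0, 317.0], [385.0, 274.0], [381.0, 319.0]]
0.0559 0.02 [[254.0, 276.0], [257.0, 322.0], [387.0, 278.0], [383.0, 324.0]]
0.0559 0.025 [[252.0, 281.0], [255.0, 328.0], [389.0, 283.0], [385.0, 329.0]]
0.0169 0 [[303.0, 262.0], [303.0, 304.0], [339.0, 262.0], [337.0, 305.0]]
0.0169 0.005 [[302.0, 265.0], [302.0, 309.0], [339.0, 266.0], [338.0, 309.0]]
0.0169 0.01 [[301.0, 269.0], [302.0, 313.0], [340.0, 269.0], [338.0, 314.0]]
0.0169 0.015 [[301.0, 273.0], [301.0, 318.0], [340.0, 274.0], [339.0, 319.0]]
0.0169 0.02 [[300.0, 277.0], [301.0, 324.0], [341.0, 278.0], [339.0, 324.0]]
0.0169 0.025 [[300.0, 282.0], [300.0, 329.0], [341.0, 282.0], [340.0, 330.0]]
```

Run:
```python
from h import *
for n in('w2','w3'):
    im=cv2.imread(f'pics/{n}.png')
    cv2.imwrite(f'pics/{n}c.png',cv2.resize(im[240:420,200:440],None,fx=3.3,fy=3.3,interpolation=cv2.INTER_CUBIC))
```

```text
(no output)
```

View pics/w3c.png

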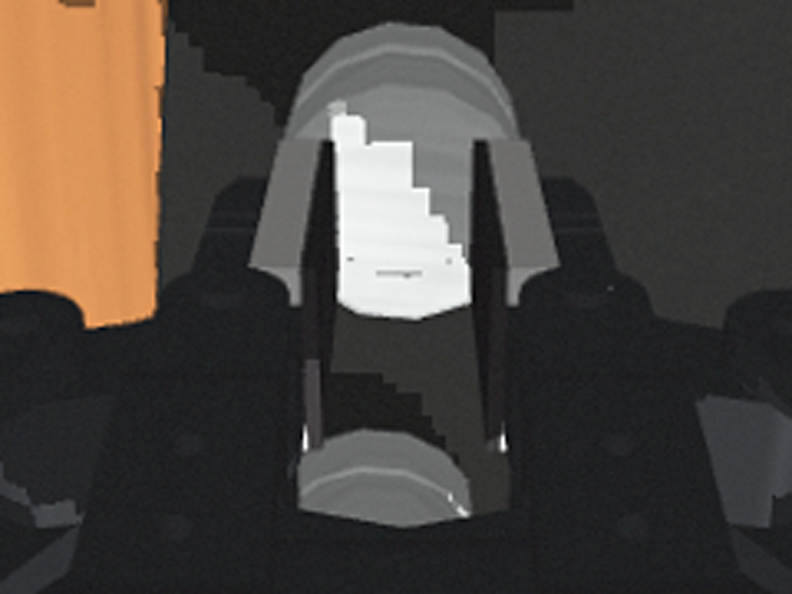

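View pics/w2c.png

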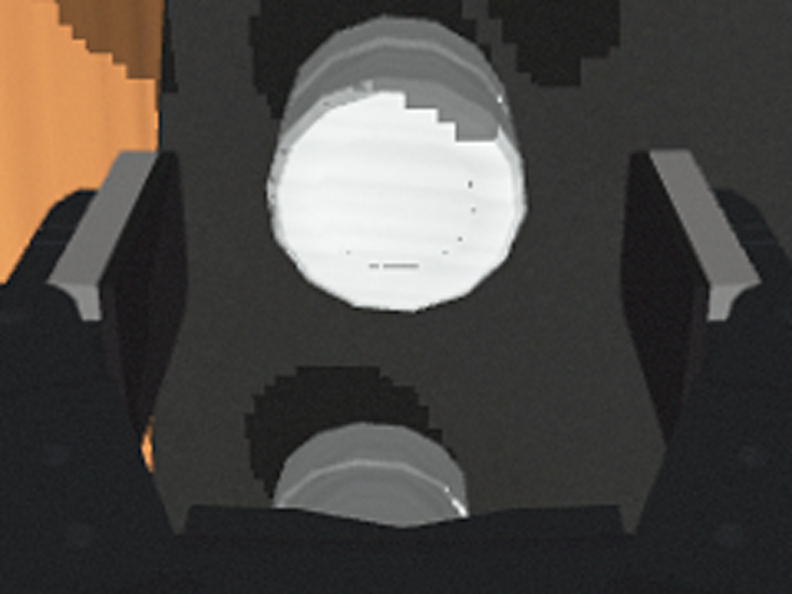

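The fingers closed over the lifter's top. In the wrist view the real tips sit about 23–26 mm behind the nominal TCP at this opening, so I need to go about 22 mm deeper. I'll open, check, then descend while watching the force.

Emit:
apply_moves(angular=[[0, 0, 0], [0, 0, 0], [0, 0, 0], [0, 0, 0], [0, 0, 0], [0, 0, 0]], delta_pos=[[0, 0, -0.008], [0, 0, -0.008], [0, 0, -0.008], [0, 0, -0.008], [0, 0, -0.008], [0, 0, -0.008]], gripper=[0.65, 0.65, 0.65, 0.65, 0.65, 0.65])

```text
clock: 5.85
eef_pos: [0.4783, -0.3108, 0.0194]
ee_rot: [-0.0, 0.702, 0.712, -0.0]
force: [0.1, 0.4, -0.0]
width: 0.0557
```

Run:
```python
from h import *
st()
s=snap('wrist','w4.png');p=robot.state()['eef_pos']
a,ce=circ(s,(320,305));print(a,ce)
im=cv2.imread('pics/w4.png')
q=lambda x,y:w2fish(s,np.array([[x+.017*np.cos(t),y+.017*np.sin(t),.033] for t in np.linspace(0,6.28,40)])).astype(int)
cv2.polylines(im,[q(p[0],p[1])],True,(0,255,0),1)
cv2.imwrite('pics/w4c.png',cv2.resize(im[220:420,200:440],None,fx=3.3,fy=3,interpolation=cv2.INTER_CUBIC))
```

```text
{'clock': 5.85, 'joints': [-0.6756, 0.2454, 1.5786, -0.0001, 1.3178, -0.6895], 'eef_pos': [0.4783, -0.3108, 0.0194], 'ee_rot': [-0.0001, 0.7022, 0.712, -0.0001], 'force': [0.0727, 0.422, -0.0418], 'width': 0.0557}
[ 285  261   74   68 3761] [321.90215368 295.26189843]
```

View pics/w4c.png

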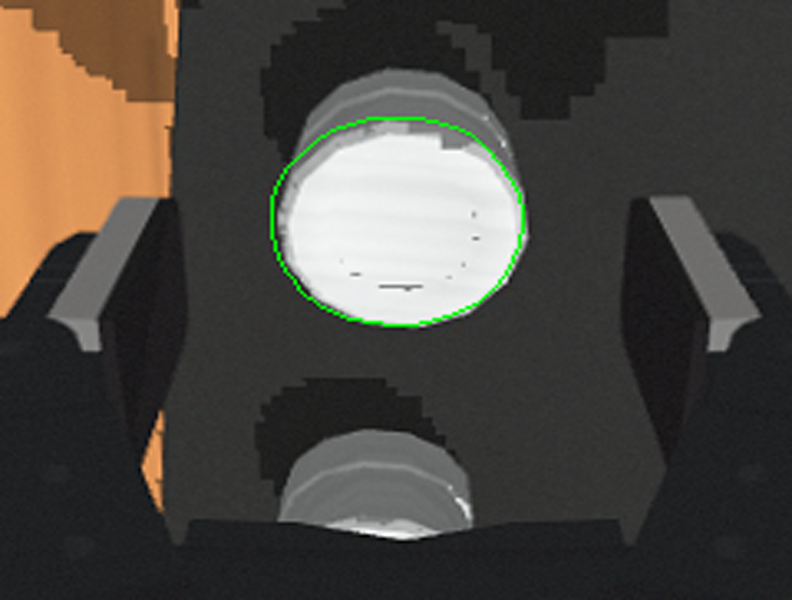

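Emit:
apply_moves(angular=[[0, 0, 0], [0, 0, 0], [0, 0, 0], [0, 0, 0], [0, 0, 0]], delta_pos=[[0, 0.0005, 0.008], [0, 0.0005, 0.016], [0, 0.0005, 0.023], [0, 0.0005, 0.028], [0, 0.0005, 0.028]], gripper=[0.65, 0.65, 0.65, 0.65, 0.65])

```text
clock: 6.52
eef_pos: [0.4785, -0.3106, -0.0092]
ee_rot: [-0.001, 0.702, 0.712, -0.0]
force: [-1.4, 0.5, 0.4]
width: 0.0553
```

Emit:
apply_moves(angular=[[0, 0, 0], [0, 0, 0], [0, 0, 0], [0, 0, 0], [0, 0, 0]], delta_pos=[[0, 0, 0], [0, 0, 0], [0, 0, 0], [0, 0, 0], [0, 0, 0]], gripper=[0.3, 0.3, 0.3, 0.3, 0.3], force=60)

```text
clock: 7.15
eef_pos: [0.4794, -0.3112, -0.0078]
ee_rot: [0.001, 0.702, 0.712, 0.0]
force: [-0.3, -0.8, 3.5]
width: 0.0318
```

Run:
```python
from h import *
st()
s=snap('wrist','w5.png');im=cv2.imread('pics/w5.png')
cv2.imwrite('pics/w5c.png',cv2.resize(im[220:420,200:440],None,fx=3.3,fy=3,interpolation=cv2.INTER_CUBIC))
```

```text
{'clock': 7.15, 'joints': [-0.675, 0.2749, 1.6016, -0.0001, 1.2636, -0.689], 'eef_pos': [0.4794, -0.3112, -0.0078], 'ee_rot': [0.0008, 0.7021, 0.712, 0.0001], 'force': [-0.326, -0.7852, 3.5067], 'width': 0.0318}
```

View pics/w5c.png

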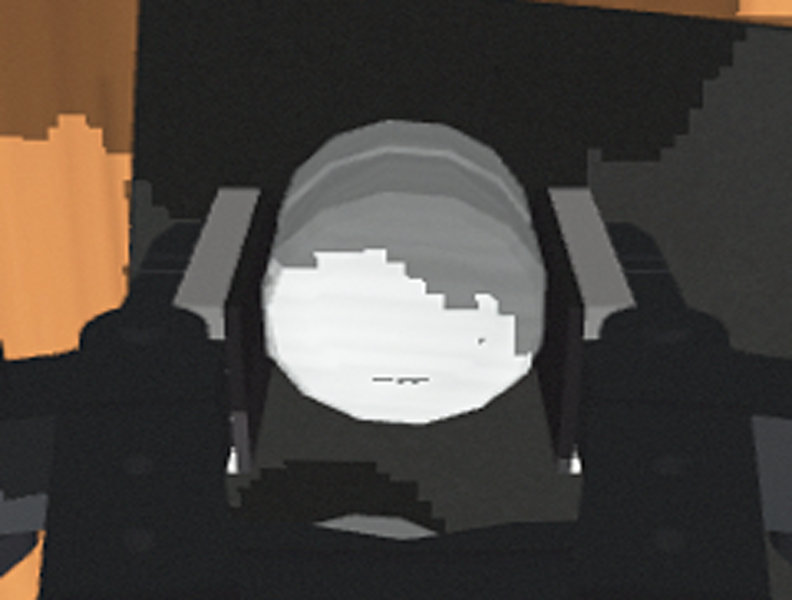

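Emit:
apply_moves(angular=[[0, 0, 0], [0, 0, 0], [0, 0, 0], [0, 0, 0], [0, 0, 0]], delta_pos=[[0, 0, -0.01], [0, 0, -0.04], [0, 0, -0.09], [0, 0, -0.12], [0, 0, -0.12]], gripper=[0.3, 0.3, 0.3, 0.3, 0.3])

```text
clock: 7.82
eef_pos: [0.4803, -0.3119, 0.1148]
ee_rot: [0.003, 0.702, 0.712, 0.0]
force: [0.4, -0.7, -0.4]
width: 0.0321
```

Run:
```python
from h import *
st()
s=snap('wrist','w6.png');im=cv2.imread('pics/w6.png')
cv2.imwrite('pics/w6c.png',cv2.resize(im[220:420,200:440],None,fx=3.3,fy=3,interpolation=cv2.INTER_CUBIC))
s=snap('side','s6.png');im=cv2.imread('pics/s6.png');p=w2px(s,[.478,-.312,.12])[0].astype(int)
cv2.imwrite('pics/s6c.png',cv2.resize(im[max(0,p[1]-70):p[1]+50,p[0]-70:p[0]+70],None,fx=5,fy=5,interpolation=cv2.INTER_CUBIC))
go(.489,-.036,.11,.8)
```

```text
{'clock': 7.825, 'joints': [-0.675, 0.1699, 1.4686, -0.0, 1.4968, -0.689], 'eef_pos': [0.4803, -0.3119, 0.1148], 'ee_rot': [0.0031, 0.7021, 0.712, 0.0003], 'force': [0.3653, -0.6836, -0.4496], 'width': 0.0321}
delta_pos [0.2741, 0.0146, 0.0006] ang [-0.09, -0.07, -0.0] rows 5.0 t 7.925
```

View pics/w6c.png

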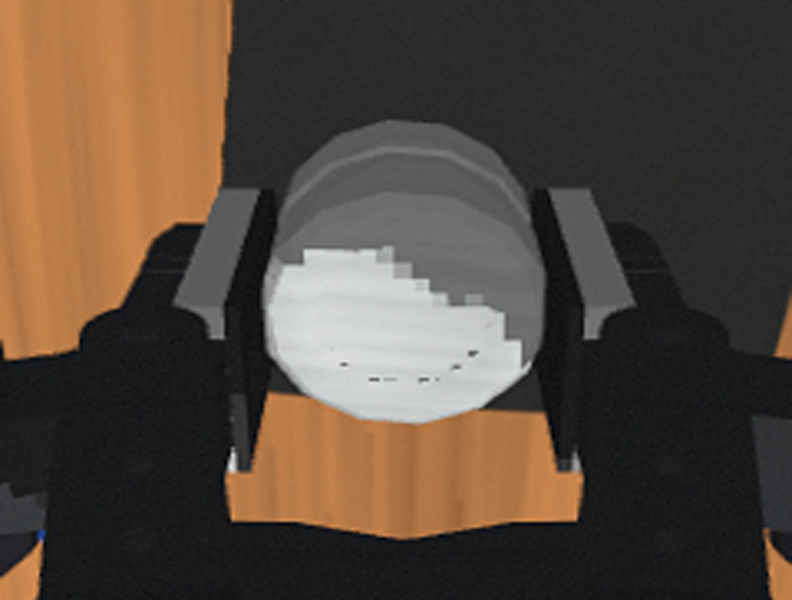

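View pics/s6c.png

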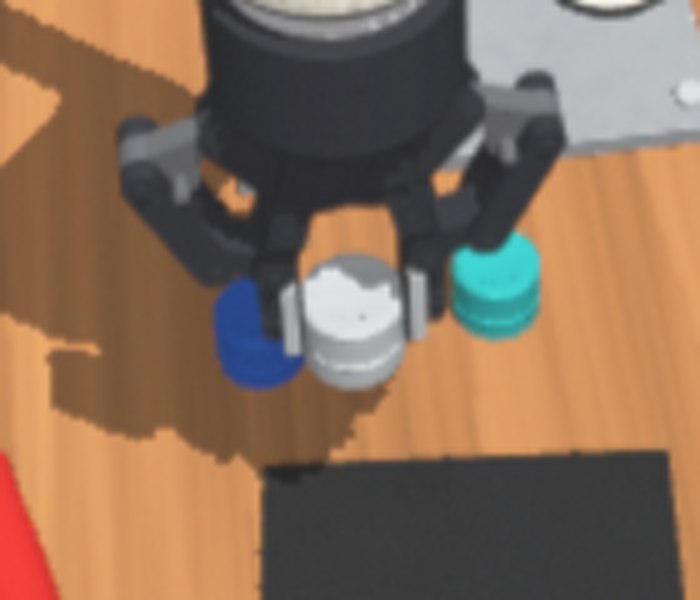

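Emit:
apply_moves(angular=[[0, 0, 0], [0, 0, 0], [0, 0, 0], [0, 0, 0], [0, 0, 0], [0, 0, 0], [0, 0, 0]], delta_pos=[[0.03, 0.002, 0], [0.07, 0.004, 0], [0.11, 0.006, 0], [0.15, 0.008, 0], [0.174, 0.01, 0], [0.174, 0.01, 0], [0.174, 0.01, 0]], gripper=[0.3, 0.3, 0.3, 0.3, 0.3, 0.3, 0.3])

```text
clock: 8.8
eef_pos: [0.4856, -0.137, 0.1099]
ee_rot: [-0.001, 0.702, 0.712, -0.001]
force: [-0.6, 0.0, -1.7]
width: 0.0319
```

Run:
```python
from h import *
st()
s=snap('wrist','w7.png')
```

```text
{'clock': 8.8, 'joints': [-0.3869, 0.0305, 1.6307, -0.0008, 1.4832, -0.4006], 'eef_pos': [0.4856, -0.137, 0.1099], 'ee_rot': [-0.0011, 0.7022, 0.712, -0.0009], 'force': [-0.5506, 0.0245, -1.6659], 'width': 0.0319}
```

View pics/w7.png

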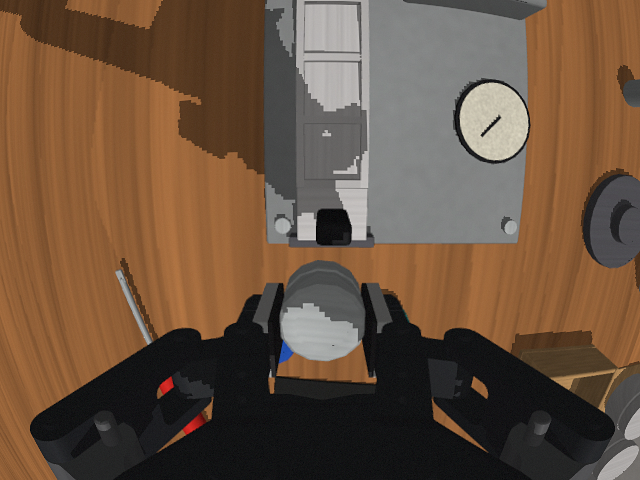

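```bash
cat >> fit.py <<'E'
def overlay(s,p,ym,f,crop,fx,proj=None):
    proj=proj or w2fish
    im=cv2.cvtColor(s['color'],cv2.COLOR_RGB2BGR)
    x0,y0,x1,y1=crop
    im=cv2.resize(im[y0:y1,x0:x1],None,fx=fx,fy=fx,interpolation=cv2.INTER_CUBIC)
    def dr(L,col):
        q=(proj(s,Tw(p,L))-[x0,y0]+.5)*fx
        cv2.polylines(im,[np.round(q).astype(int)],True,col,1)
    for k in(-.042,0,.042):
        h=.0185;dr([(-.04+a*h,ym+k+b*h,.032) for a,b in((1,1),(1,-1),(-1,-1),(-1,1))],(0,255,0))
    dr([(-.04+a*.0235,ym+b*.0655,.032) for a,b in((1,1),(1,-1),(-1,-1),(-1,1))],(0,0,255))
    dr([(-.04+a*.01,ym-.086+b*.007,.0705) for a,b in((1,1),(1,-1),(-1,-1),(-1,1))],(255,255,0))
    cv2.imwrite('pics/'+f,im)
E
python3 - <<'E'
from fit import *
s=snap('wrist')
overlay(s,[.5274,.0376,.0132],-.0732,'w7o.png',(255,0,405,250),3.2)
E
```

```text
(no output)
```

View pics/w7o.png

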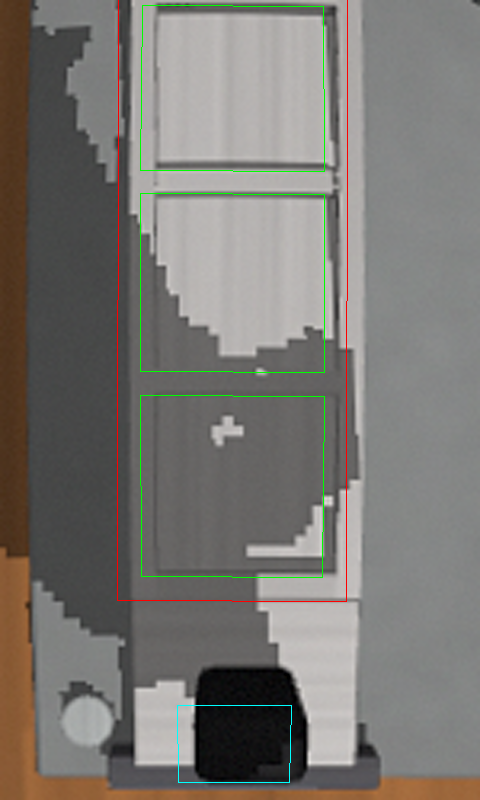

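Run:
```python
from h import *
st();go(.491,-.0355,.11,.76);go(.491,-.0355,.03,.76)
```

```text
{'clock': 8.9, 'joints': [-0.3878, 0.0302, 1.6295, -0.0005, 1.4834, -0.4004], 'eef_pos': [0.486, -0.1375, 0.1106], 'ee_rot': [-0.0006, 0.7026, 0.7116, -0.0005], 'force': [-0.6841, -0.0662, -1.7406], 'width': 0.0316}
delta_pos [0.102, 0.0063, 0.0006] ang [-0.09, -0.01, -0.03] rows 2.0 t 8.9
delta_pos [0.102, 0.0064, 0.0806] ang [-0.09, -0.01, -0.03] rows 3.0 t 8.9
```

Emit:
apply_moves(angular=[[0, 0, 0], [0, 0, 0], [0, 0, 0], [0, 0, 0], [0, 0, 0], [0, 0, 0], [0, 0, 0], [0, 0, 0]], delta_pos=[[0.04, 0.0025, 0], [0.08, 0.005, 0], [0.102, 0.0063, 0.01], [0.102, 0.0063, 0.04], [0.102, 0.0063, 0.065], [0.102, 0.0063, 0.08], [0.102, 0.0063, 0.08], [0.102, 0.0063, 0.08]], gripper=[0.3, 0.3, 0.3, 0.3, 0.3, 0.3, 0.3, 0.3])

```text
clock: 9.9
eef_pos: [0.4923, -0.0352, 0.0325]
ee_rot: [0.001, 0.702, 0.712, 0.0]
force: [-0.1, 0.4, -0.6]
width: 0.0319
```

Run:
```python
from fit import *
st()
s=snap('wrist','w8.png');overlay(s,[.5299,.0382,.0132],-.0732,'w8o.png',(230,150,430,400),3)
S=snap('side');im=cv2.cvtColor(S['color'],cv2.COLOR_RGB2BGR);p=w2px(S,[.49,-.036,.04])[0].astype(int)
cv2.imwrite('pics/s8c.png',cv2.resize(im[p[1]-60:p[1]+60,p[0]-70:p[0]+70],None,fx=5,fy=5,interpolation=cv2.INTER_CUBIC))
```

```text
{'clock': 9.9, 'joints': [-0.1862, 0.0682, 1.7542, -0.0001, 1.3173, -0.1995], 'eef_pos': [0.4923, -0.0352, 0.0325], 'ee_rot': [0.0008, 0.7024, 0.7118, 0.0005], 'force': [-0.0825, 0.4345, -0.5853], 'width': 0.0319}
```

View pics/w8o.png

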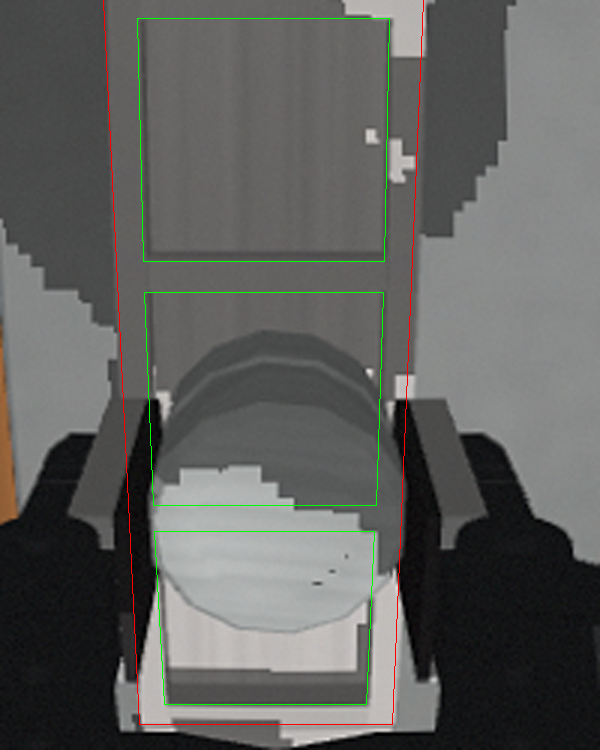

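View pics/s8c.png

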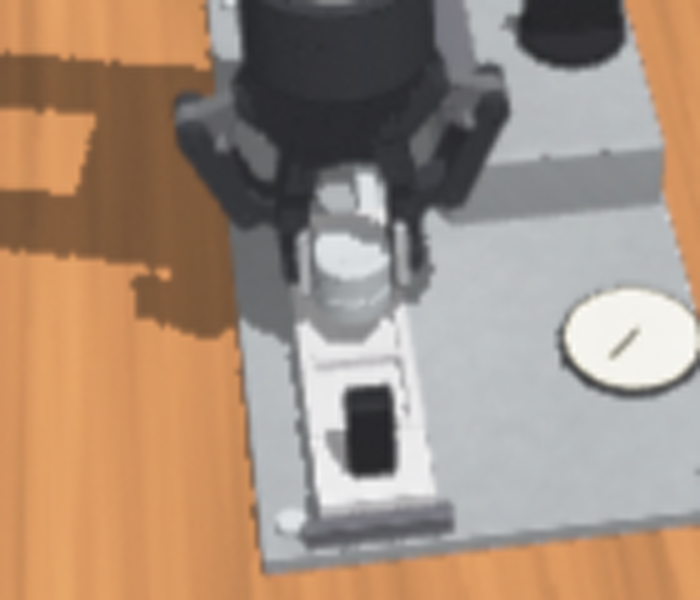

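Run:
```python
from fit import *
s=st()
S=snap('wrist');overlay(S,[.5299,.0382,.0132],-.0732,'w9o.png',(230,150,430,400),3)
st()
# draw lifter bottom circle at TCP
im=cv2.imread('pics/w9o.png')
p=robot.state()['eef_pos']
for zz,c in((.0115,(255,0,255)),(.0415,(255,0,0))):
    q=w2fish(S,[[p[0]+.017*np.cos(t),p[1]+.017*np.sin(t),p[2]+zz] for t in np.linspace(0,6.28,50)])
    cv2.polylines(im,[np.round((q-[230,150]+.5)*3).astype(int)],True,c,1)
cv2.imwrite('pics/w9o.png',im)
```

```text
{'clock': 10.0, 'joints': [-0.1859, 0.0676, 1.754, -0.0001, 1.3172, -0.1995], 'eef_pos': [0.4925, -0.0351, 0.0329], 'ee_rot': [0.0012, 0.7023, 0.7119, 0.0007], 'force': [0.3533, -0.0955, -0.3178], 'width': 0.0322}
{'clock': 10.05, 'joints': [-0.1858, 0.0676, 1.7542, -0.0001, 1.3172, -0.1995], 'eef_pos': [0.4923, -0.035, 0.0328], 'ee_rot': [0.0011, 0.7022, 0.712, 0.0006], 'force': [-0.6905, 0.2819, -1.1537], 'width': 0.032}
```

View pics/w9o.png

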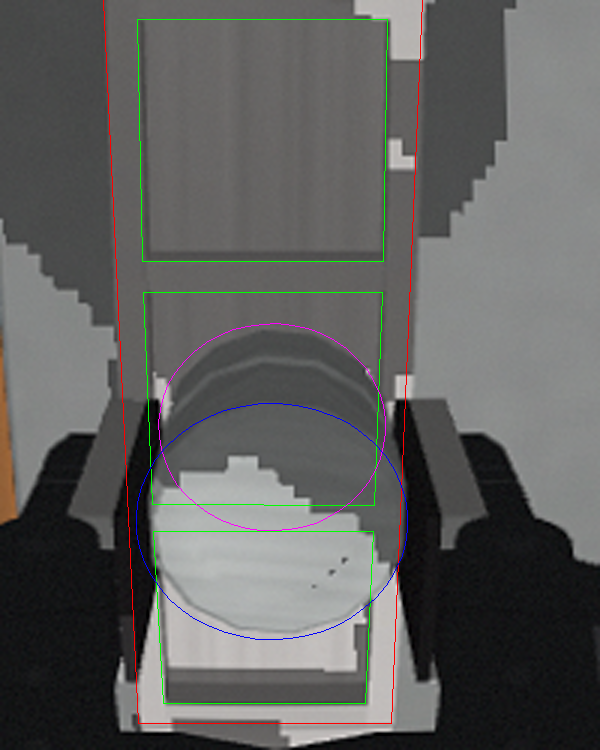

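Emit:
apply_moves(angular=[[0, 0, 0], [0, 0, 0], [0, 0, 0], [0, 0, 0], [0, 0, 0]], delta_pos=[[-0.0004, -0.0022, 0], [-0.0004, -0.0022, 0], [-0.0004, -0.0022, 0.006], [-0.0004, -0.0022, 0.012], [-0.0004, -0.0022, 0.012]], gripper=[0.3, 0.3, 0.3, 0.3, 0.3])

```text
clock: 10.68
eef_pos: [0.489, -0.035, 0.0187]
ee_rot: [-0.0, 0.702, 0.712, -0.0]
force: [0.3, 0.4, -1.4]
width: 0.0315
```

Run:
```python
from fit import *
S=snap('wrist');overlay(S,[.5299,.0382,.0132],-.0732,'w10o.png',(230,150,430,400),3)
st()
```

```text
{'clock': 10.725, 'joints': [-0.1872, 0.0776, 1.7737, 0.0, 1.2909, -0.2012], 'eef_pos': [0.489, -0.035, 0.019], 'ee_rot': [-0.0003, 0.7022, 0.712, -0.0002], 'force': [0.2361, 0.6146, -1.8217], 'width': 0.0322}
```

View pics/w10o.png

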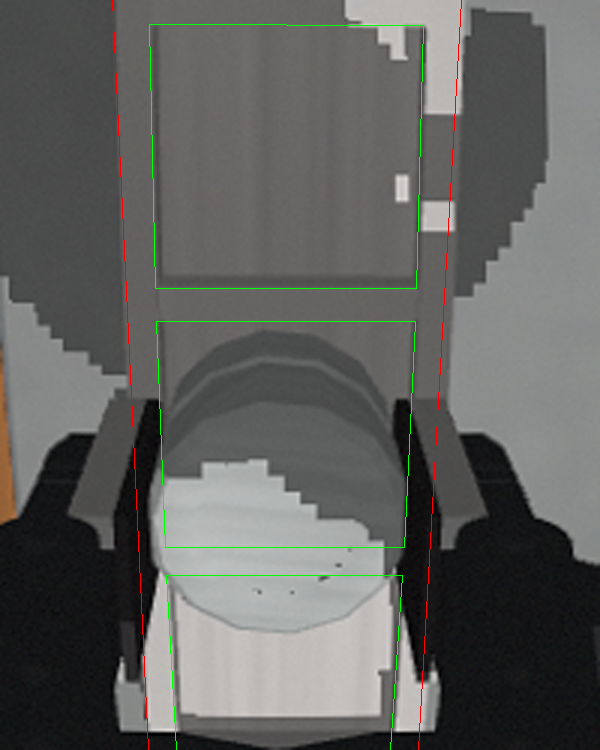

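Emit:
apply_moves(angular=[[0, 0, 0], [0, 0, 0], [0, 0, 0], [0, 0, 0]], delta_pos=[[0, 0.0006, 0], [0, 0.0006, 0.002], [0, 0.0006, 0.005], [0, 0.0006, 0.005]], gripper=[0.3, 0.3, 0.3, 0.3])

```text
clock: 11.22
eef_pos: [0.4896, -0.0351, 0.0143]
ee_rot: [-0.0, 0.702, 0.712, -0.0]
force: [-0.4, 0.2, -1.1]
width: 0.032
```

Run:
```python
from fit import *
S=snap('wrist');overlay(S,[.5299,.0382,.0132],-.0732,'w11o.png',(230,150,430,400),3)
st()
```

```text
{'clock': 11.275, 'joints': [-0.1871, 0.084, 1.7772, -0.0001, 1.2809, -0.2009], 'eef_pos': [0.4896, -0.0351, 0.0143], 'ee_rot': [-0.0001, 0.7022, 0.712, -0.0002], 'force': [-0.0773, -0.2279, -1.2619], 'width': 0.0319}
```

View pics/w11o.png

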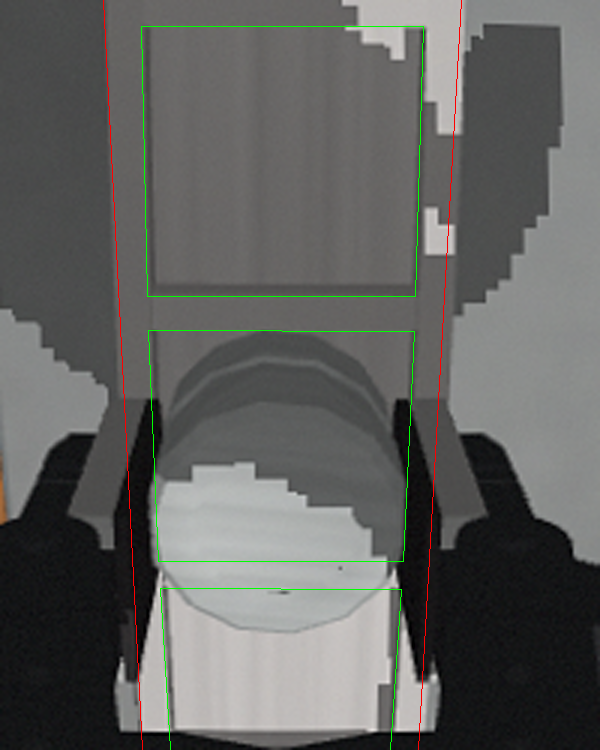

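Emit:
apply_moves(angular=[[0, 0, 0], [0, 0, 0], [0, 0, 0]], delta_pos=[[0, 0, 0.001], [0, 0, 0.002], [0, 0, 0.002]], gripper=[0.3, 0.3, 0.3])

```text
clock: 11.65
eef_pos: [0.4897, -0.0351, 0.0141]
ee_rot: [0.0, 0.702, 0.712, -0.0]
force: [-4.5, 1.2, 8.6]
width: 0.0319
```

Emit:
apply_moves(angular=[[0, 0, 0], [0, 0, 0], [0, 0, 0], [0, 0, 0], [0, 0, 0], [0, 0, 0], [0, 0, 0], [0, 0, 0]], delta_pos=[[0, 0, -0.002], [0, 0, -0.002], [0, 0, -0.002], [0, 0, -0.01], [0, 0, -0.03], [0, 0, -0.06], [0, 0, -0.1], [0, 0, -0.11]], gripper=[0.6, 0.6, 0.6, 0.6, 0.6, 0.6, 0.6, 0.6])

```text
clock: 12.65
eef_pos: [0.4918, -0.0355, 0.1263]
ee_rot: [0.003, 0.702, 0.712, 0.002]
force: [-0.2, 0.0, 0.2]
width: 0.0514
```

Run:
```python
from fit import *
S=snap('wrist','w12.png')
st()
s=snap('side');im=cv2.cvtColor(s['color'],cv2.COLOR_RGB2BGR)
cv2.imwrite('pics/s12.png',cv2.resize(im[170:430,200:420],None,fx=2.3,fy=2.3,interpolation=cv2.INTER_CUBIC))
go(.4755,-.384,.09,.76)
```

```text
{'clock': 12.7, 'joints': [-0.187, -0.0126, 1.6414, -0.0001, 1.5067, -0.2009], 'eef_pos': [0.4916, -0.0354, 0.126], 'ee_rot': [0.0026, 0.7022, 0.712, 0.0017], 'force': [0.627, 0.3113, 0.5085], 'width': 0.0512}
delta_pos [-0.3485, -0.0202, 0.0342] ang [0.19, 0.04, 0.04] rows 6.0 t 12.75
```

View pics/w12.png

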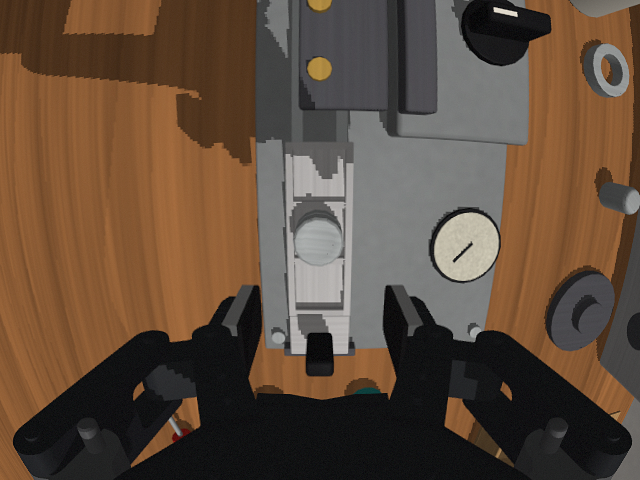

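View pics/s12.png

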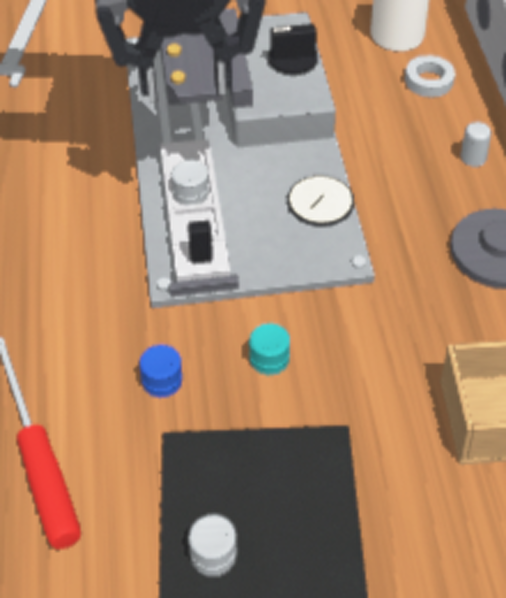

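Lifter 1 stands upright in the middle pocket (wrist px (320,241)). The second lifter is still on the mat where it was. On to that one.

Emit:
apply_moves(angular=[[0, 0, 0], [0, 0, 0], [0, 0, 0], [0, 0, 0], [0, 0, 0], [0, 0, 0], [0, 0, 0], [0, 0, 0], [0, 0, 0], [0, 0, 0]], delta_pos=[[-0.03, -0.001, 0], [-0.08, -0.004, 0], [-0.14, -0.008, 0], [-0.2, -0.011, 0], [-0.26, -0.014, 0.01], [-0.31, -0.017, 0.03], [-0.34, -0.0195, 0.06], [-0.3475, -0.02, 0.085], [-0.3475, -0.02, 0.09], [-0.3475, -0.02, 0.09]], gripper=[0.65, 0.65, 0.65, 0.65, 0.65, 0.65, 0.65, 0.65, 0.65, 0.65])

```text
clock: 14.0
eef_pos: [0.4742, -0.3818, 0.0315]
ee_rot: [-0.001, 0.702, 0.712, 0.0]
force: [0.3, -0.2, 0.7]
width: 0.0556
```

Run:
```python
from h import *
s=snap('wrist','w13.png');st();p=robot.state()['eef_pos']
im=cv2.imread('pics/w13.png')
q=lambda x,y,z:w2fish(s,np.array([[x+.017*np.cos(t),y+.017*np.sin(t),z] for t in np.linspace(0,6.28,40)])).astype(int)
cv2.polylines(im,[q(p[0],p[1],.033)],True,(0,255,0),1)
cv2.imwrite('pics/w13c.png',cv2.resize(im[180:400,200:440],None,fx=3,fy=3,interpolation=cv2.INTER_CUBIC))
```

```text
{'clock': 14.05, 'joints': [-0.7708, 0.3132, 1.4637, 0.0001, 1.3645, -0.7855], 'eef_pos': [0.4749, -0.3823, 0.0328], 'ee_rot': [0.0001, 0.7019, 0.7123, 0.0001], 'force': [0.4274, -0.0991, 0.0116], 'width': 0.0552}
```

View pics/w13c.png

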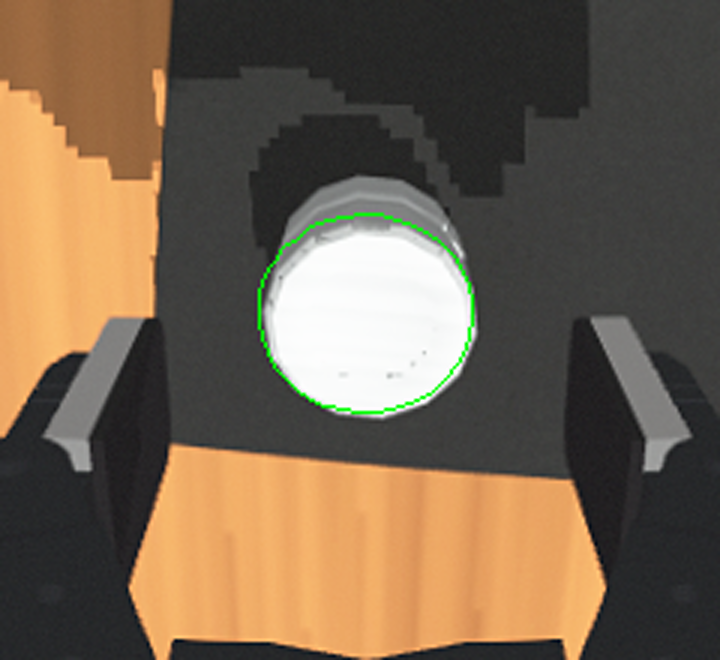

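Emit:
apply_moves(angular=[[0, 0, 0], [0, 0, 0], [0, 0, 0], [0, 0, 0], [0, 0, 0], [0, 0, 0]], delta_pos=[[-0.0007, 0.0007, 0.005], [-0.0007, 0.0007, 0.015], [-0.0007, 0.0007, 0.027], [-0.0007, 0.0007, 0.037], [-0.0007, 0.0007, 0.041], [-0.0007, 0.0007, 0.041]], gripper=[0.65, 0.65, 0.65, 0.65, 0.65, 0.65])

```text
clock: 14.8
eef_pos: [0.4751, -0.3833, -0.0091]
ee_rot: [-0.0, 0.702, 0.712, -0.0]
force: [-0.1, -0.1, 0.3]
width: 0.0555
```

Emit:
apply_moves(angular=[[0, 0, 0], [0, 0, 0], [0, 0, 0], [0, 0, 0], [0, 0, 0]], delta_pos=[[0, 0, 0], [0, 0, 0], [0, 0, 0], [0, 0, 0], [0, 0, 0]], gripper=[0.3, 0.3, 0.3, 0.3, 0.3], force=60)

```text
clock: 15.42
eef_pos: [0.4758, -0.3841, -0.0076]
ee_rot: [0.001, 0.702, 0.712, -0.0]
force: [-0.1, -0.3, 4.9]
width: 0.0319
```

Run:
```python
from h import *
st()
```

```text
{'clock': 15.425, 'joints': [-0.7717, 0.3545, 1.4969, -0.0001, 1.2883, -0.7856], 'eef_pos': [0.4758, -0.3841, -0.0076], 'ee_rot': [0.001, 0.7022, 0.712, -0.0], 'force': [-0.0627, -0.2983, 4.8668], 'width': 0.0319}
```

Emit:
apply_moves(angular=[[0, 0, 0], [0, 0, 0], [0, 0, 0], [0, 0, 0], [0, 0, 0]], delta_pos=[[0, 0, -0.01], [0, 0, -0.04], [0, 0, -0.09], [0, 0, -0.12], [0, 0, -0.12]], gripper=[0.3, 0.3, 0.3, 0.3, 0.3])

```text
clock: 16.05
eef_pos: [0.4766, -0.3847, 0.1148]
ee_rot: [0.003, 0.702, 0.712, 0.0]
force: [-0.4, -0.0, -1.4]
width: 0.032
```

Run:
```python
from h import *
st();go(.49,-.0772,.10,.76)
```

```text
{'clock': 16.05, 'joints': [-0.7717, 0.256, 1.3659, -0.0, 1.5135, -0.7857], 'eef_pos': [0.4766, -0.3847, 0.1148], 'ee_rot': [0.0031, 0.7021, 0.712, 0.0], 'force': [-0.3771, -0.0332, -1.4226], 'width': 0.032}
delta_pos [0.3073, 0.0177, 0.0135] ang [0.25, 0.25, 0.04] rows 5.0 t 16.05
```

Emit:
apply_moves(angular=[[0, 0, 0], [0, 0, 0], [0, 0, 0], [0, 0, 0], [0, 0, 0], [0, 0, 0], [0, 0, 0], [0, 0, 0], [0, 0, 0], [0, 0, 0]], delta_pos=[[0.03, 0.002, 0], [0.08, 0.0045, 0], [0.14, 0.008, 0], [0.2, 0.0115, 0], [0.25, 0.0145, 0], [0.29, 0.0165, 0], [0.3075, 0.0177, 0.01], [0.3075, 0.0177, 0.04], [0.3075, 0.0177, 0.06], [0.3075, 0.0177, 0.07]], gripper=[0.3, 0.3, 0.3, 0.3, 0.3, 0.3, 0.3, 0.3, 0.3, 0.3])

```text
clock: 17.3
eef_pos: [0.4866, -0.0758, 0.0381]
ee_rot: [-0.002, 0.702, 0.712, -0.002]
force: [0.2, -0.5, -0.8]
width: 0.0317
```

Run:
```python
from fit import *
S=snap('wrist','w14.png');st();overlay(S,[.5299,.0382,.0132],-.0732,'w14o.png',(230,130,430,400),2.9)
go(.49,-.0772,.03,.76)
```

```text
{'clock': 17.35, 'joints': [-0.2695, 0.0663, 1.7451, -0.0005, 1.3366, -0.2825], 'eef_pos': [0.4863, -0.0758, 0.0376], 'ee_rot': [-0.0027, 0.7024, 0.7117, -0.0018], 'force': [-0.3735, 1.3969, -1.1515], 'width': 0.032}
delta_pos [-0.0015, 0.0037, 0.0076] ang [-0.36, -0.08, -0.01] rows 1.0 t 17.35
```

View pics/w14o.png

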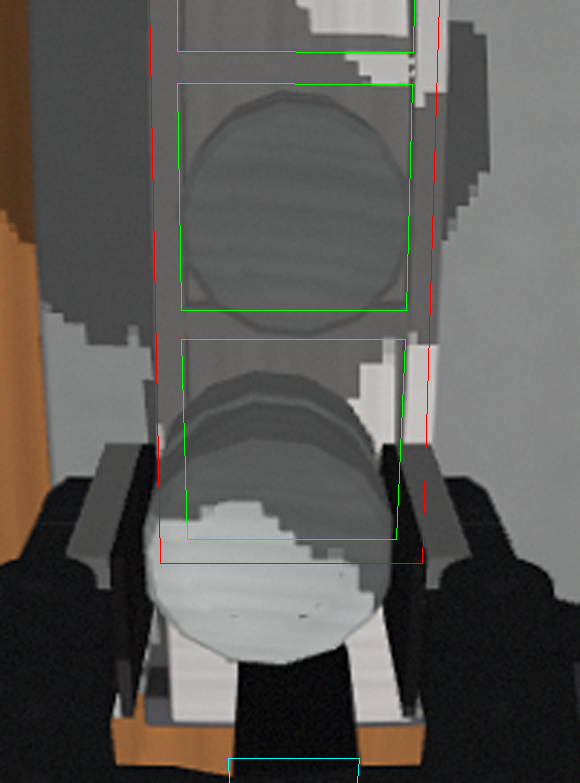

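Emit:
apply_moves(angular=[[0, 0, 0], [0, 0, 0], [0, 0, 0], [0, 0, 0], [0, 0, 0]], delta_pos=[[-0.0008, 0.0037, 0], [-0.0008, 0.0037, 0.005], [-0.0008, 0.0037, 0.011], [-0.0008, 0.0037, 0.011], [-0.0008, 0.0037, 0.011]], gripper=[0.3, 0.3, 0.3, 0.3, 0.3])

```text
clock: 17.98
eef_pos: [0.4925, -0.0765, 0.0306]
ee_rot: [0.0, 0.702, 0.712, 0.0]
force: [-0.4, -0.1, 0.0]
width: 0.0322
```

Run:
```python
from fit import *
S=snap('wrist','w15.png');st();overlay(S,[.5299,.0382,.0132],-.0732,'w15o.png',(230,130,430,400),2.9)
```

```text
{'clock': 18.025, 'joints': [-0.268, 0.082, 1.7433, -0.0001, 1.3159, -0.2819], 'eef_pos': [0.4925, -0.0766, 0.0307], 'ee_rot': [0.0002, 0.7021, 0.712, 0.0001], 'force': [-0.1242, -0.2566, -0.7803], 'width': 0.032}
```

View pics/w15o.png

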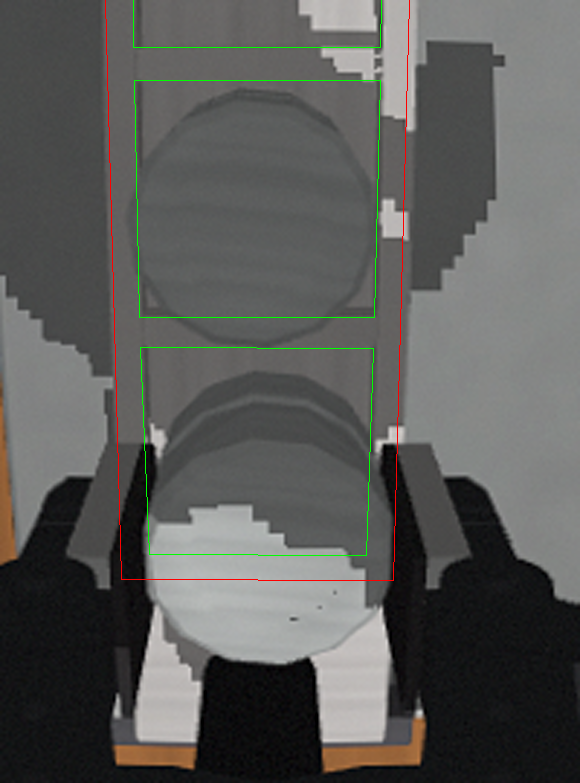

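Emit:
apply_moves(angular=[[0, 0, 0], [0, 0, 0], [0, 0, 0], [0, 0, 0], [0, 0, 0]], delta_pos=[[-0.0004, -0.002, 0], [-0.0004, -0.002, 0.004], [-0.0004, -0.002, 0.009], [-0.0004, -0.002, 0.009], [-0.0004, -0.002, 0.009]], gripper=[0.3, 0.3, 0.3, 0.3, 0.3])

```text
clock: 18.65
eef_pos: [0.4904, -0.077, 0.0214]
ee_rot: [-0.0, 0.702, 0.712, -0.0]
force: [-0.0, 0.2, -1.5]
width: 0.0322
```

Run:
```python
from fit import *
S=snap('wrist','w16.png');st();overlay(S,[.5299,.0382,.0132],-.0732,'w16o.png',(230,130,430,400),2.9)
```

```text
{'clock': 18.7, 'joints': [-0.2699, 0.0878, 1.7571, -0.0001, 1.2965, -0.2839], 'eef_pos': [0.4905, -0.077, 0.0215], 'ee_rot': [0.0001, 0.7021, 0.712, 0.0], 'force': [-0.0767, 0.6318, -2.0293], 'width': 0.032}
```

View pics/w16o.png

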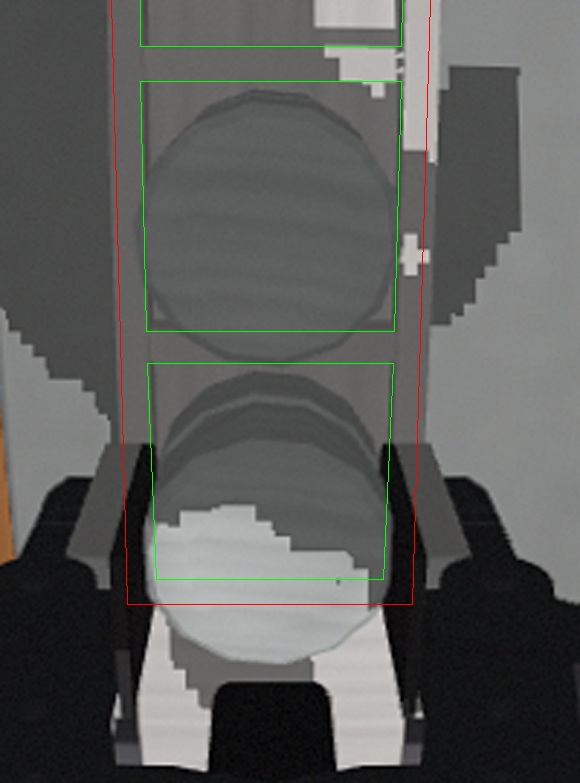

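Emit:
apply_moves(angular=[[0, 0, 0], [0, 0, 0], [0, 0, 0], [0, 0, 0], [0, 0, 0]], delta_pos=[[0, 0, 0.002], [0, 0, 0.004], [0, 0, 0.006], [0, 0, 0.0075], [0, 0, 0.0075]], gripper=[0.3, 0.3, 0.3, 0.3, 0.3])

```text
clock: 19.32
eef_pos: [0.4904, -0.077, 0.0144]
ee_rot: [-0.0, 0.702, 0.712, -0.0]
force: [-1.1, 0.0, 2.5]
width: 0.032
```

Emit:
apply_moves(angular=[[0, 0, 0], [0, 0, 0], [0, 0, 0], [0, 0, 0], [0, 0, 0], [0, 0, 0], [0, 0, 0], [0, 0, 0], [0, 0, 0]], delta_pos=[[0, 0, 0], [0, 0, -0.001], [0, 0, -0.002], [0, 0, -0.01], [0, 0, -0.03], [0, 0, -0.06], [-0.02, 0, -0.08], [-0.045, 0, -0.08], [-0.045, 0, -0.08]], gripper=[0.6, 0.6, 0.6, 0.6, 0.6, 0.6, 0.6, 0.6, 0.6])

```text
clock: 20.45
eef_pos: [0.4914, -0.1232, 0.095]
ee_rot: [0.001, 0.703, 0.711, 0.0]
force: [0.2, -0.5, 0.3]
width: 0.0512
```

Run:
```python
from fit import *
S=snap('wrist','w17.png');st()
overlay(S,[.5299,.0382,.0132],-.0732,'w17o.png',(210,120,430,390),2.8)
s=snap('side');im=cv2.cvtColor(s['color'],cv2.COLOR_RGB2BGR)
cv2.imwrite('pics/s17.png',cv2.resize(im[170:330,220:400],None,fx=3.5,fy=3.5,interpolation=cv2.INTER_CUBIC))
```

```text
{'clock': 20.5, 'joints': [-0.3562, 0.0421, 1.6505, 0.0005, 1.4486, -0.3688], 'eef_pos': [0.4911, -0.1222, 0.0944], 'ee_rot': [0.0, 0.7027, 0.7115, 0.0003], 'force': [-0.4778, -0.3056, -0.2488], 'width': 0.0512}
```

View pics/w17o.png

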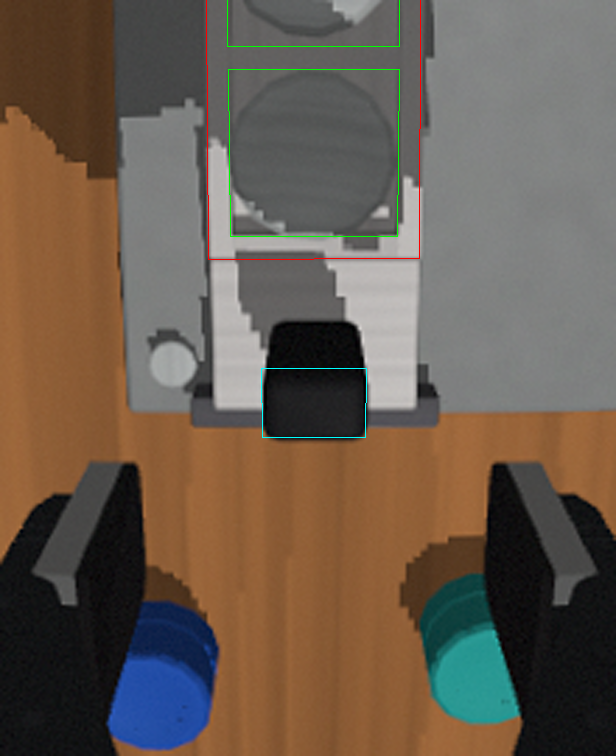

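View pics/s17.png

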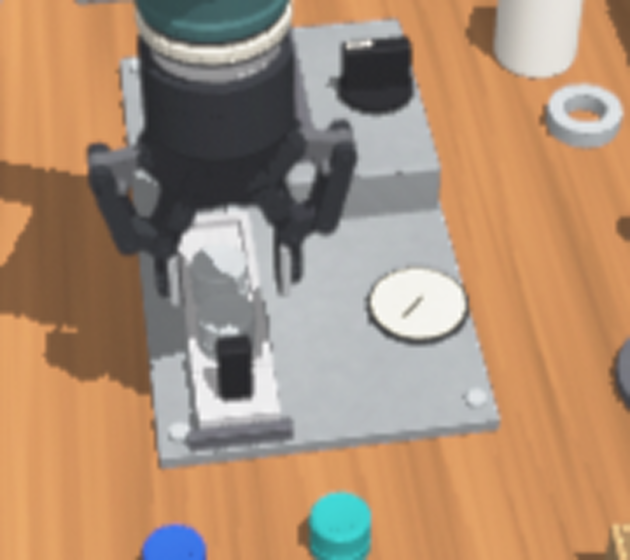

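Both lifters stand in pockets 0 and 1, and the post lies where the model puts it (overlay match). I'll go down and grip the post.

Emit:
apply_moves(angular=[[0, 0, 0], [0, 0, 0], [0, 0, 0], [0, 0, 0], [0, 0, 0], [0, 0, 0]], delta_pos=[[0.0005, 0.0005, 0.01], [0.0005, 0.0005, 0.035], [0.0005, 0.0005, 0.06], [0.0005, 0.0005, 0.077], [0.0005, 0.0005, 0.077], [0.0005, 0.0005, 0.077]], gripper=[0.6, 0.6, 0.6, 0.6, 0.6, 0.6])

```text
clock: 21.3
eef_pos: [0.4922, -0.1215, 0.0177]
ee_rot: [0.001, 0.702, 0.712, 0.0]
force: [-0.2, -0.6, -0.1]
width: 0.0509
```

Emit:
apply_moves(angular=[[0, 0, 0], [0, 0, 0], [0, 0, 0], [0, 0, 0], [0, 0, 0], [0, 0, 0]], delta_pos=[[0, 0, 0], [0, 0, 0], [0, 0, 0], [0, 0, 0], [0, 0, 0], [0, 0, 0]], gripper=[0.1, 0.1, 0.1, 0.1, 0.1, 0.1], force=70)

```text
clock: 22.05
eef_pos: [0.4917, -0.1218, 0.0182]
ee_rot: [0.0, 0.702, 0.712, -0.0]
force: [-2.6, 0.2, 6.2]
width: 0.0196
```

Run:
```python
from fit import *
S=snap('wrist','w18.png');st()
```

```text
{'clock': 22.1, 'joints': [-0.3544, 0.1124, 1.7373, -0.0005, 1.2911, -0.3681], 'eef_pos': [0.4917, -0.1218, 0.0182], 'ee_rot': [0.0004, 0.7022, 0.712, -0.0001], 'force': [-3.2824, 0.975, 5.786], 'width': 0.0192}
```

View pics/w18.png

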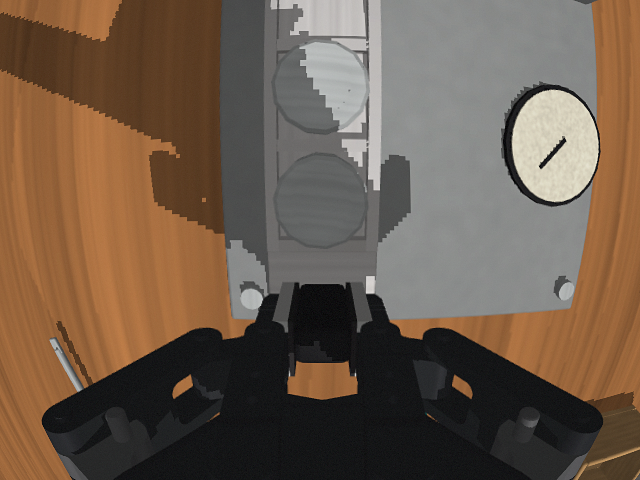

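Emit:
apply_moves(angular=[[0, 0, 0], [0, 0, 0], [0, 0, 0], [0, 0, 0], [0, 0, 0], [0, 0, 0], [0, 0, 0], [0, 0, 0], [0, 0, 0]], delta_pos=[[0.005, 0, 0], [0.015, 0, 0], [0.03, 0, 0], [0.045, 0, 0], [0.06, 0, 0], [0.075, 0, 0], [0.085, 0, 0], [0.085, 0, 0], [0.085, 0, 0]], gripper=[0.1, 0.1, 0.1, 0.1, 0.1, 0.1, 0.1, 0.1, 0.1])

```text
clock: 23.22
eef_pos: [0.4907, -0.0353, 0.0183]
ee_rot: [-0.0, 0.702, 0.712, 0.001]
force: [-2.2, 3.2, 5.7]
width: 0.0193
```

Run:
```python
from fit import *
S=snap('wrist','w19.png');st()
```

```text
{'clock': 23.275, 'joints': [-0.1886, 0.081, 1.7718, 0.0021, 1.2883, -0.2034], 'eef_pos': [0.4906, -0.0353, 0.0182], 'ee_rot': [-0.0004, 0.702, 0.7121, 0.001], 'force': [-2.0377, 3.4667, 5.5068], 'width': 0.0189}
```

View pics/w19.png

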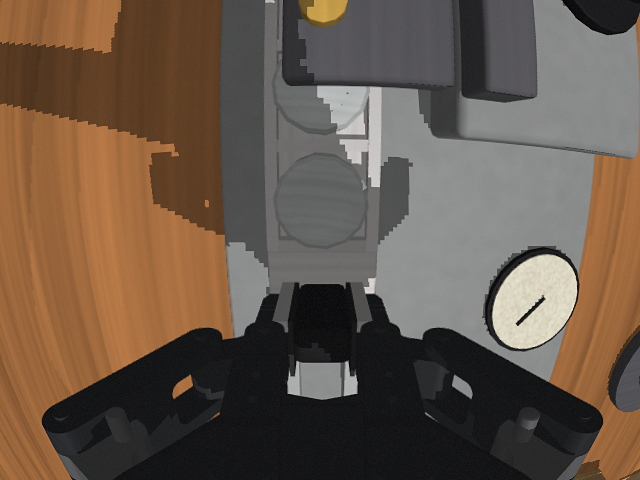

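Run:
```python
from fit import *
T=robot.snapshot('top');S=robot.snapshot('side')
up=lambda l,o,f:(np.array(l)+.5)/f-.5+np.array(o)
for z in (.06,.07,.074,.08,.09,.1):
    print(z,px2w(T,up([(364,213),(364,175)],(195,195),4.5),z)[:,:2].round(4).tolist(),px2w(S,up([(258,183),(291,178)],(245,170),4.5),z)[:,:2].round(4).tolist())
```

```text
0.06 [[0.5382, 0.0496], [0.5576, 0.0501]] [[0.5416, 0.0616], [0.5584, 0.0632]]
0.07 [[0.5376, 0.0488], [0.5568, 0.0493]] [[0.5405, 0.0502], [0.5571, 0.0518]]
0.074 [[0.5373, 0.0485], [0.5564, 0.049]] [[0.54, 0.0457], [0.5565, 0.0473]]
0.08 [[0.5369, 0.0481], [0.5559, 0.0486]] [[0.5394, 0.0389], [0.5557, 0.0404]]
0.09 [[0.5362, 0.0473], [0.5551, 0.0478]] [[0.5382, 0.0275], [0.5544, 0.029]]
0.1 [[0.5356, 0.0466], [0.5543, 0.047]] [[0.5371, 0.0161], [0.553, 0.0176]]
```

Emit:
apply_moves(angular=[[0, 0, 0], [0, 0, 0], [0, 0, 0], [0, 0, 0], [0, 0, 0], [0, 0, 0], [0, 0, 0], [0, 0, 0]], delta_pos=[[0.012, 0, 0], [0.027, 0, 0], [0.042, 0, 0], [0.054, 0, 0], [0.062, 0, 0], [0.064, 0, 0], [0.064, 0, 0], [0.064, 0, 0]], gripper=[0.1, 0.1, 0.1, 0.1, 0.1, 0.1, 0.1, 0.1])

```text
clock: 24.38
eef_pos: [0.4899, 0.0277, 0.0183]
ee_rot: [0.0, 0.702, 0.712, 0.001]
force: [-2.2, 0.6, 5.2]
width: 0.0195
```

Run:
```python
from fit import *
st()
```

```text
{'clock': 24.375, 'joints': [-0.0593, 0.078, 1.775, 0.0003, 1.2875, -0.0734], 'eef_pos': [0.4899, 0.0277, 0.0183], 'ee_rot': [0.0003, 0.7021, 0.712, 0.0005], 'force': [-2.1927, 0.6228, 5.1933], 'width': 0.0195}
```

Emit:
apply_moves(angular=[[0, 0, 0], [0, 0, 0], [0, 0, 0]], delta_pos=[[0.001, 0, 0], [0.002, 0, 0], [0.002, 0, 0]], gripper=[0.1, 0.1, 0.1])

```text
clock: 24.75
eef_pos: [0.4899, 0.0282, 0.0183]
ee_rot: [0.001, 0.702, 0.712, -0.001]
force: [-2.0, -4.8, 6.0]
width: 0.019
```

Emit:
apply_moves(angular=[[0, 0, 0], [0, 0, 0], [0, 0, 0], [0, 0, 0], [0, 0, 0], [0, 0, 0], [0, 0, 0], [0, 0, 0], [0, 0, 0]], delta_pos=[[-0.001, 0, 0], [-0.001, 0, 0], [-0.001, 0, 0], [-0.001, 0, 0], [-0.001, 0, -0.01], [-0.001, 0, -0.04], [-0.001, 0, -0.09], [-0.001, 0, -0.12], [-0.001, 0, -0.12]], gripper=[0.5, 0.5, 0.5, 0.5, 0.5, 0.5, 0.5, 0.5, 0.5])

```text
clock: 25.88
eef_pos: [0.4918, 0.0284, 0.1412]
ee_rot: [0.003, 0.702, 0.712, 0.003]
force: [0.1, 0.6, -0.0]
width: 0.0425
```

Run:
```python
from fit import *
S=snap('wrist','w20.png');st()
s=snap('side');im=cv2.cvtColor(s['color'],cv2.COLOR_RGB2BGR)
cv2.imwrite('pics/s20.png',cv2.resize(im[170:430,220:400],None,fx=2.2,fy=2.2,interpolation=cv2.INTER_CUBIC))
print(robot.find_in('wrist','knob_grip') and [(d['conf'],cam2w(S,d['xyz']).round(3)) for d in robot.find_in('wrist','knob_grip')])
```

```text
{'clock': 25.925, 'joints': [-0.0574, -0.0214, 1.6244, -0.0, 1.535, -0.0713], 'eef_pos': [0.4904, 0.0285, 0.1387], 'ee_rot': [0.0014, 0.7021, 0.712, 0.0012], 'force': [-0.8827, 0.5056, -1.2208], 'width': 0.0426}
[(0.83, array([0.604, 0.117, 0.06 ])), (0.67, array([ 0.711, -0.256,  0.015]))]
```

View pics/w20.png

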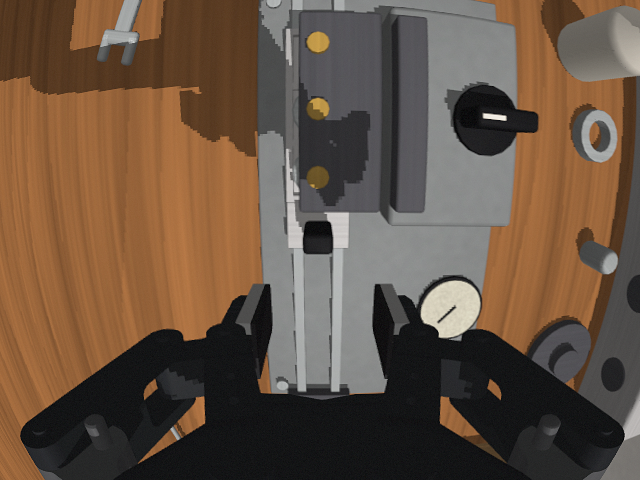

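View pics/s20.png

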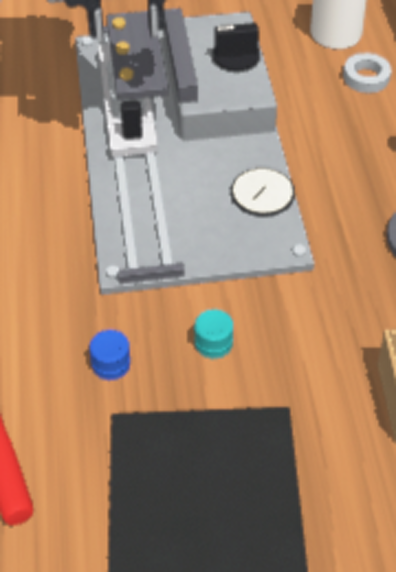

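Run:
```python
from fit import *
S=snap('wrist','w21.png');st()
im=cv2.imread('pics/w21.png')
x0,y0,f=430,60,6
im2=cv2.resize(im[y0:180,x0:560],None,fx=f,fy=f,interpolation=cv2.INTER_CUBIC)
def circle(c,r,z,col):
    q=w2fish(S,[[c[0]+r*np.cos(t),c[1]+r*np.sin(t),z] for t in np.linspace(0,6.28,60)])
    cv2.polylines(im2,[np.round((q-[x0,y0]+.5)*f).astype(int)],True,col,1)
def bar(c,yaw,z,col):
    q=[(a*.023,b*.007) for a,b in((1,1),(1,-1),(-1,-1),(-1,1))]
    q=[[c[0]+np.cos(yaw)*a-np.sin(yaw)*b,c[1]+np.sin(yaw)*a+np.cos(yaw)*b,z] for a,b in q]
    cv2.polylines(im2,[np.round((w2fish(S,q)-[x0,y0]+.5)*f).astype(int)],True,col,1)
print(fish2w(S,[(486,119)],.058))
c=fish2w(S,[(486,119)],.058)[0]
circle(c,.026,.058,(0,255,0));bar(c,.0132,.091,(0,0,255));bar(c,.0132,.058,(255,255,0))
cv2.imwrite('pics/w21k.png',im2)
```

```text
{'clock': 26.125, 'joints': [-0.0575, -0.0186, 1.6287, -0.0001, 1.535, -0.0714], 'eef_pos': [0.4883, 0.0286, 0.1352], 'ee_rot': [-0.0013, 0.7022, 0.712, -0.0012], 'force': [-0.1503, 0.3329, -0.278], 'width': 0.0422}
[[0.59958543 0.11580282 0.058     ]]
```

View pics/w21k.png

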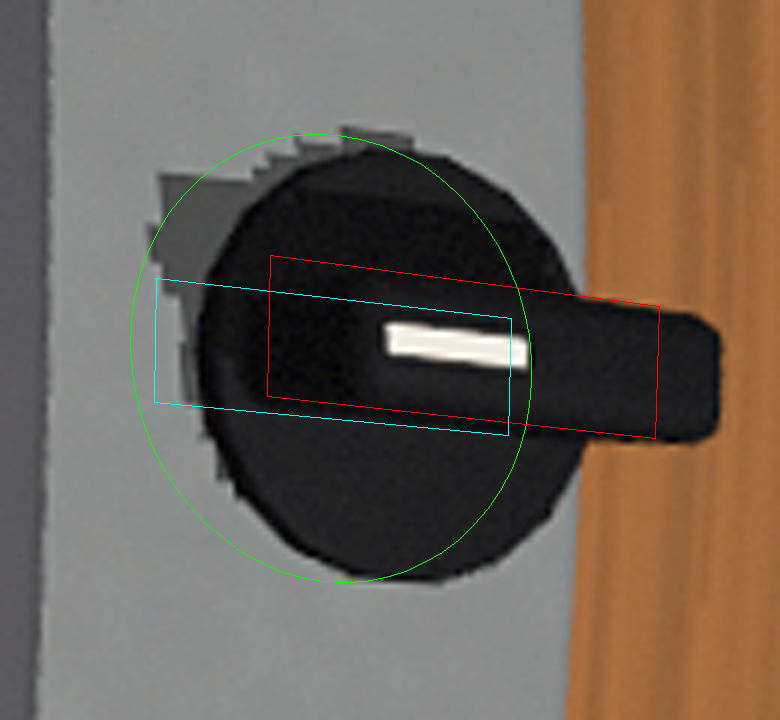

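Run:
```python
from fit import *
S=snap('wrist','w22.png');st()
im=cv2.imread('pics/w22.png')
x0,y0,f=430,60,6
im2=cv2.resize(im[y0:180,x0:560],None,fx=f,fy=f,interpolation=cv2.INTER_CUBIC)
def circle(c,r,z,col):
    q=w2fish(S,[[c[0]+r*np.cos(t),c[1]+r*np.sin(t),z] for t in np.linspace(0,6.28,60)])
    cv2.polylines(im2,[np.round((q-[x0,y0]+.5)*f).astype(int)],True,col,1)
def bar(c,yaw,z,col):
    q=[(a*.023,b*.007) for a,b in((1,1),(1,-1),(-1,-1),(-1,1))]
    q=[[c[0]+np.cos(yaw)*a-np.sin(yaw)*b,c[1]+np.sin(yaw)*a+np.cos(yaw)*b,z] for a,b in q]
    cv2.polylines(im2,[np.round((w2fish(S,q)-[x0,y0]+.5)*f).astype(int)],True,col,1)
c=fish2w(S,[(496,120.8)],.058)[0];print(c)
circle(c,.026,.058,(0,255,0));bar(c,.0132,.091,(0,0,255))
cv2.imwrite('pics/w22k.png',im2)
```

```text
{'clock': 26.175, 'joints': [-0.0575, -0.0186, 1.6285, -0.0001, 1.535, -0.0714], 'eef_pos': [0.4884, 0.0286, 0.1352], 'ee_rot': [-0.0012, 0.7022, 0.712, -0.0011], 'force': [-0.506, 0.1284, 0.2466], 'width': 0.0427}
[0.60729124 0.11537254 0.058     ]
```

View pics/w22k.png

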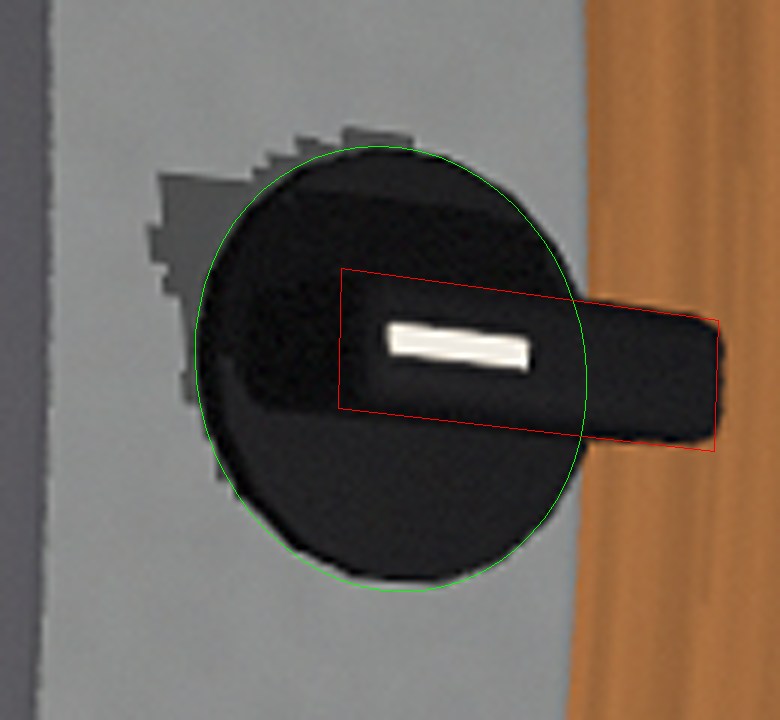

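Run:
```python
from h import *
go(.6073,.1157,.11,90.76)
```

```text
delta_pos [0.0855, 0.1202, 0.0249] ang [-0.15, -0.16, -89.96] rows 3.0 t 26.175
```

Emit:
apply_moves(angular=[[0, 0, -10], [0, 0, -20], [0, 0, -30], [0, 0, -40], [0, 0, -50], [0, 0, -60], [0, 0, -70], [0, 0, -80], [0, 0, -90], [0, 0, -90]], delta_pos=[[0.01, 0.013, 0], [0.02, 0.027, 0], [0.03, 0.04, 0], [0.04, 0.054, 0], [0.05, 0.067, 0], [0.06, 0.08, 0], [0.07, 0.094, 0.005], [0.08, 0.11, 0.01], [0.0855, 0.12, 0.02], [0.0855, 0.12, 0.023]], gripper=[0.5, 0.5, 0.5, 0.5, 0.5, 0.5, 0.5, 0.5, 0.5, 0.5])

```text
clock: 27.42
eef_pos: [0.6075, 0.1159, 0.1115]
ee_rot: [-0.002, -0.006, 1.0, -0.0]
force: [-0.8, -0.3, 0.0]
width: 0.0428
```

Run:
```python
from fit import *
S=snap('wrist','w23.png');st();go(.6073,.1157,.045,90.76)
```

```text
{'clock': 27.475, 'joints': [0.0966, 0.2776, 1.3454, -0.0003, 1.5228, -1.4854], 'eef_pos': [0.6071, 0.1156, 0.1117], 'ee_rot': [-0.0021, -0.0056, 1.0, -0.0003], 'force': [0.1743, 0.5079, 0.3417], 'width': 0.0427}
delta_pos [-0.0004, 0.0002, 0.0667] ang [-0.03, -0.24, -0.12] rows 2.0 t 27.475
```

View pics/w23.png

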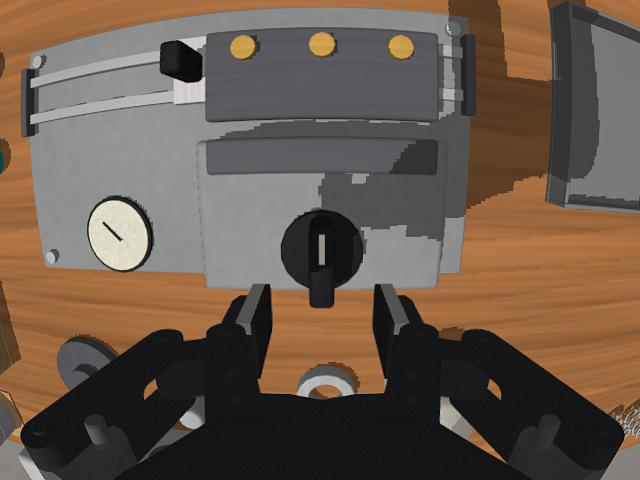

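Run:
```python
from fit import *
S=snap('wrist');p=robot.state()['eef_pos'];print(p,w2fish(S,[[p[0],p[1],.091],[p[0],p[1],.058],[p[0]+.023,p[1],.091],[p[0]-.023,p[1],.091]]))
print(fish2w(S,[(321.5,250)],.058))
```

```text
[0.60727876 0.11546262 0.11250947] [[321.33221541 267.4435989 ]
 [321.47570327 249.26575654]
 [320.85101926 306.6618836 ]
 [321.85524183 225.02591982]]
[[0.60774956 0.11548305 0.058     ]]
```

Knob axis is right under the TCP (disc centre predicted (321,249), seen (321,250)). Going down to grip its bar.

Emit:
apply_moves(angular=[[0, 0, 0], [0, 0, 0], [0, 0, 0], [0, 0, 0], [0, 0, 0], [0, 0, 0]], delta_pos=[[0, 0, 0.01], [0, 0, 0.03], [0, 0, 0.05], [0, 0, 0.066], [0, 0, 0.066], [0, 0, 0.066]], gripper=[0.5, 0.5, 0.5, 0.5, 0.5, 0.5])

```text
clock: 28.28
eef_pos: [0.6087, 0.1157, 0.0485]
ee_rot: [0.001, -0.007, 1.0, -0.0]
force: [0.1, 0.9, 0.1]
width: 0.0429
```

Emit:
apply_moves(angular=[[0, 0, 0], [0, 0, 0], [0, 0, 0], [0, 0, 0], [0, 0, 0]], delta_pos=[[0, 0, 0], [0, 0, 0], [0, 0, 0], [0, 0, 0], [0, 0, 0]], gripper=[0.05, 0.05, 0.05, 0.05, 0.05], force=60)

```text
clock: 28.9
eef_pos: [0.609, 0.1156, 0.0492]
ee_rot: [0.001, -0.007, 1.0, -0.0]
force: [-0.4, -0.5, 5.4]
width: 0.0127
```

Run:
```python
from fit import *
S=snap('wrist','w24.png');st()
im=cv2.imread('pics/w24.png');cv2.imwrite('pics/w24c.png',im[150:450,150:500])
```

```text
{'clock': 28.95, 'joints': [0.0963, 0.3192, 1.4211, -0.0003, 1.3993, -1.4883], 'eef_pos': [0.609, 0.1156, 0.0493], 'ee_rot': [0.001, -0.0069, 1.0, -0.0001], 'force': [-0.8545, -0.1936, 6.8701], 'width': 0.0127}
```

View pics/w24c.png

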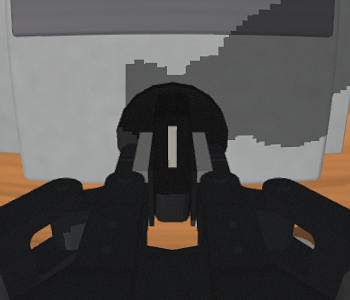

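Emit:
apply_moves(angular=[[0, 0, 5], [0, 0, 13], [0, 0, 21], [0, 0, 29], [0, 0, 37], [0, 0, 45], [0, 0, 53], [0, 0, 61], [0, 0, 69], [0, 0, 75]], delta_pos=[[0, 0, 0], [0, 0, 0], [0, 0, 0], [0, 0, 0], [0, 0, 0], [0, 0, 0], [0, 0, 0], [0, 0, 0], [0, 0, 0], [0, 0, 0]], gripper=[0.05, 0.05, 0.05, 0.05, 0.05, 0.05, 0.05, 0.05, 0.05, 0.05])

```text
clock: 30.2
eef_pos: [0.6088, 0.1154, 0.0492]
ee_rot: [0.001, 0.605, 0.797, 0.0]
force: [-0.1, -0.6, 5.6]
width: 0.0124
```

Run:
```python
from fit import *
S=snap('wrist','w25.png');s=st();print(s['wrist_torque']);go(.6,.1,.05)
im=cv2.imread('pics/w25.png');cv2.imwrite('pics/w25c.png',im[150:450,150:500])
w,a,b,c=s['ee_rot'];print(np.degrees(np.arctan2(*R.from_quat([a,b,c,w]).as_matrix()[[1,0],1])))
```

```text
{'clock': 30.25, 'joints': [0.0964, 0.3192, 1.4211, -0.001, 1.3995, -0.1746], 'eef_pos': [0.6089, 0.1154, 0.0493], 'ee_rot': [0.001, 0.605, 0.7962, 0.0002], 'force': [-0.4395, -1.2213, 5.6496], 'width': 0.0125}
[-0.23983087  0.155812    0.52643529]
delta_pos [-0.0124, -0.0127, -0.0007] ang [0.09, 0.07, -0.0] rows 1.0 t 30.25
15.53632852220682
```

View pics/w25c.png

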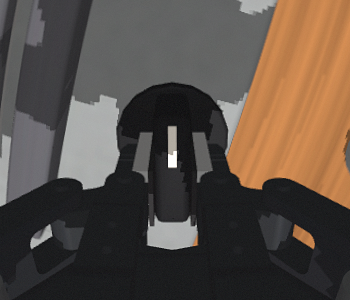

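Turned 75.3° with the torque at 0.53 N·m, so it's past the click and on the far stop. Now turning it back.

Emit:
apply_moves(angular=[[0, 0, -5], [0, 0, -13], [0, 0, -21], [0, 0, -29], [0, 0, -37], [0, 0, -45], [0, 0, -53], [0, 0, -61], [0, 0, -69], [0, 0, -76]], delta_pos=[[0, 0, 0], [0, 0, 0], [0, 0, 0], [0, 0, 0], [0, 0, 0], [0, 0, 0], [0, 0, 0], [0, 0, 0], [0, 0, 0], [0, 0, 0]], gripper=[0.05, 0.05, 0.05, 0.05, 0.05, 0.05, 0.05, 0.05, 0.05, 0.05])

```text
clock: 31.5
eef_pos: [0.609, 0.1156, 0.0493]
ee_rot: [0.001, -0.017, 1.0, -0.0]
force: [-0.0, -1.5, 6.1]
width: 0.0127
```

Run:
```python
from fit import *
s=st();print(s['wrist_torque'])
w,a,b,c=s['ee_rot'];print(np.degrees(np.arctan2(*R.from_quat([a,b,c,w]).as_matrix()[[1,0],1])))
```

```text
{'clock': 31.5, 'joints': [0.0963, 0.3192, 1.421, -0.0002, 1.3993, -1.5093], 'eef_pos': [0.609, 0.1156, 0.0493], 'ee_rot': [0.0011, -0.0174, 0.9998, -0.0], 'force': [-0.0288, -1.5061, 6.1128], 'width': 0.0127}
[-0.10293247  0.14934634 -0.98725831]
91.9980060166093
```

Emit:
apply_moves(angular=[[0, 0, 1], [0, 0, 1], [0, 0, 1], [0, 0, 1], [0, 0, 1], [0, 0, 1], [0, 0, 1], [0, 0, 1], [0, 0, 1]], delta_pos=[[0, 0, 0], [0, 0, 0], [0, 0, 0], [0, 0, 0], [0, 0, -0.01], [0, 0, -0.03], [0, 0, -0.06], [0, 0, -0.08], [0, 0, -0.08]], gripper=[0.5, 0.5, 0.5, 0.5, 0.5, 0.5, 0.5, 0.5, 0.5])

```text
clock: 32.62
eef_pos: [0.6104, 0.1159, 0.1325]
ee_rot: [0.004, -0.007, 1.0, 0.0]
force: [0.3, -0.1, 0.2]
width: 0.0429
```

Run:
```python
from fit import *
S=snap('wrist','w26.png');st();go(.4905,.028,.12,.76)
T=snap('top','t26.png')
im=cv2.imread('pics/t26.png');cv2.imwrite('pics/t26c.png',cv2.resize(im[150:330,100:500],None,fx=2,fy=2,interpolation=cv2.INTER_CUBIC))
```

```text
{'clock': 32.675, 'joints': [0.0964, 0.2665, 1.3218, -0.0001, 1.5494, -1.4882], 'eef_pos': [0.6093, 0.1158, 0.1302], 'ee_rot': [0.002, -0.0069, 1.0, 0.0001], 'force': [-0.2268, 0.3721, 0.1286], 'width': 0.0426}
delta_pos [0.12, -0.0861, 0.0097] ang [0.19, 0.17, 90.03] rows 3.0 t 32.675
```

View pics/w26.png

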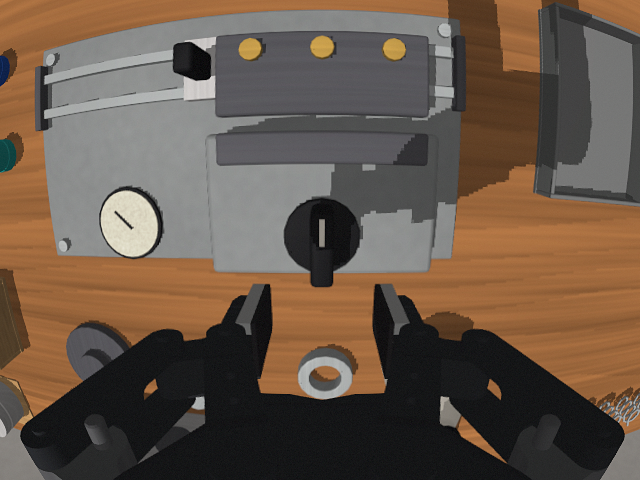

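View pics/t26c.png

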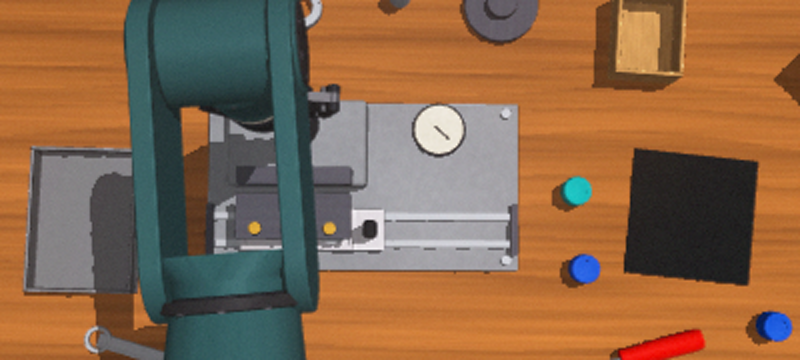

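Emit:
apply_moves(angular=[[0, 0, 10], [0, 0, 20], [0, 0, 30], [0, 0, 40], [0, 0, 50], [0, 0, 60], [0, 0, 70], [0, 0, 80], [0, 0, 90], [0, 0, 90]], delta_pos=[[0.012, -0.009, -0.005], [0.026, -0.018, -0.005], [0.04, -0.028, -0.005], [0.054, -0.038, -0.005], [0.068, -0.048, 0], [0.082, -0.058, 0], [0.096, -0.068, 0], [0.11, -0.078, 0], [0.12, -0.086, 0], [0.12, -0.086, 0]], gripper=[0.5, 0.5, 0.5, 0.5, 0.5, 0.5, 0.5, 0.5, 0.5, 0.5])

```text
clock: 33.98
eef_pos: [0.4884, 0.0277, 0.1269]
ee_rot: [-0.001, 0.702, 0.712, -0.001]
force: [-0.2, -0.4, 0.9]
width: 0.043
```

Run:
```python
from fit import *
S=snap('wrist','w27.png');st();go(.4905,.0275,.018,.76)
im=cv2.imread('pics/w27.png')
def dr(L):
    cv2.polylines(im,[np.round(w2fish(S,Tw([.5299,.0382,.0132],L))).astype(int)],True,(255,255,0),1)
dr([(-.04+a*.01,-.0732+.15-.086+b*.007,.0705) for a,b in((1,1),(1,-1),(-1,-1),(-1,1))])
cv2.imwrite('pics/w27c.png',cv2.resize(im[150:420,180:460],None,fx=2.5,fy=2.2))
```

```text
{'clock': 34.025, 'joints': [-0.0587, -0.0145, 1.6409, 0.0002, 1.5166, -0.0751], 'eef_pos': [0.4889, 0.028, 0.1271], 'ee_rot': [-0.0006, 0.7013, 0.7129, -0.0004], 'force': [1.1762, -0.0807, 0.4555], 'width': 0.0426}
delta_pos [-0.0006, 0.0017, 0.1091] ang [-0.08, -0.02, 0.18] rows 2.0 t 34.025
```

View pics/w27c.png

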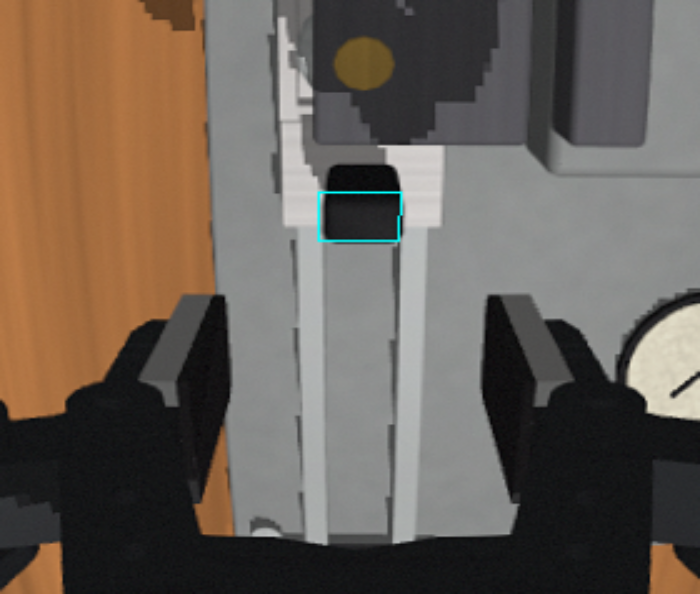

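Emit:
apply_moves(angular=[[0, 0, 0], [0, 0, 0], [0, 0, 0], [0, 0, 0], [0, 0, 0], [0, 0, 0], [0, 0, 0]], delta_pos=[[0, 0.0015, 0.02], [0, 0.0015, 0.05], [0, 0.0015, 0.08], [0, 0.0015, 0.1], [0, 0.0015, 0.108], [0, 0.0015, 0.108], [0, 0.0015, 0.108]], gripper=[0.5, 0.5, 0.5, 0.5, 0.5, 0.5, 0.5])

```text
clock: 34.9
eef_pos: [0.492, 0.0281, 0.0211]
ee_rot: [0.001, 0.702, 0.712, 0.001]
force: [-0.5, -0.5, 0.7]
width: 0.0425
```

Emit:
apply_moves(angular=[[0, 0, 0], [0, 0, 0], [0, 0, 0], [0, 0, 0], [0, 0, 0]], delta_pos=[[0, 0, 0], [0, 0, 0], [0, 0, 0], [0, 0, 0], [0, 0, 0]], gripper=[0.1, 0.1, 0.1, 0.1, 0.1], force=70)

```text
clock: 35.52
eef_pos: [0.4897, 0.0279, 0.0212]
ee_rot: [-0.001, 0.702, 0.712, -0.001]
force: [-6.3, -0.9, 6.2]
width: 0.019
```

Run:
```python
from fit import *
st()
```

```text
{'clock': 35.525, 'joints': [-0.0583, 0.0771, 1.7694, -0.0005, 1.2975, -0.0722], 'eef_pos': [0.4897, 0.0279, 0.0212], 'ee_rot': [-0.0007, 0.7021, 0.712, -0.001], 'force': [-6.2619, -0.8815, 6.2029], 'width': 0.019}
```

Pulling back along the rail.

Emit:
apply_moves(angular=[[0, 0, 0], [0, 0, 0], [0, 0, 0], [0, 0, 0], [0, 0, 0], [0, 0, 0], [0, 0, 0], [0, 0, 0]], delta_pos=[[-0.005, 0, 0], [-0.015, 0, 0], [-0.03, 0, 0], [-0.045, 0, 0], [-0.06, 0, 0], [-0.075, 0, 0], [-0.09, 0, 0], [-0.1, 0, 0]], gripper=[0.1, 0.1, 0.1, 0.1, 0.1, 0.1, 0.1, 0.1])

```text
clock: 36.52
eef_pos: [0.491, -0.0731, 0.0212]
ee_rot: [-0.0, 0.702, 0.712, -0.002]
force: [-6.9, -2.6, 5.6]
width: 0.019
```

Emit:
apply_moves(angular=[[0, 0, 0], [0, 0, 0], [0, 0, 0], [0, 0, 0], [0, 0, 0], [0, 0, 0], [0, 0, 0]], delta_pos=[[-0.01, 0, 0], [-0.022, 0, 0], [-0.034, 0, 0], [-0.044, 0, 0], [-0.05, 0, 0], [-0.051, 0, 0], [-0.052, 0, 0]], gripper=[0.1, 0.1, 0.1, 0.1, 0.1, 0.1, 0.1])

```text
clock: 37.4
eef_pos: [0.4916, -0.1219, 0.0212]
ee_rot: [-0.003, 0.702, 0.712, 0.0]
force: [-6.9, 8.0, 8.8]
width: 0.0186
```

Run:
```python
from fit import *
st();S=snap('wrist','w28.png')
```

```text
{'clock': 37.4, 'joints': [-0.3571, 0.1126, 1.7307, 0.003, 1.3027, -0.3718], 'eef_pos': [0.4916, -0.1219, 0.0212], 'ee_rot': [-0.0026, 0.7022, 0.712, 0.0004], 'force': [-6.8788, 8.0212, 8.823], 'width': 0.0186}
```

View pics/w28.png

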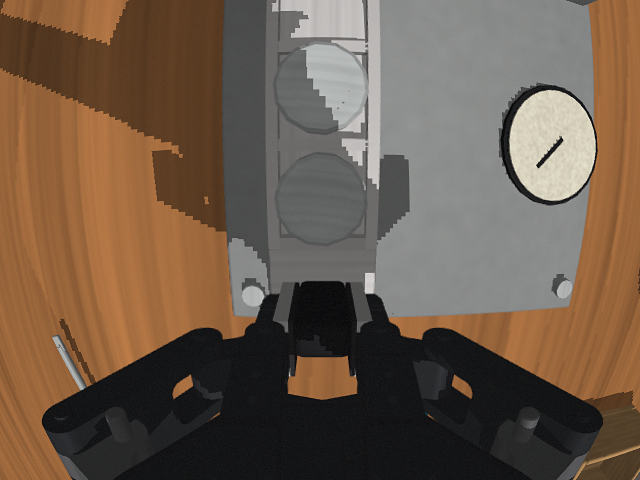

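Emit:
apply_moves(angular=[[0, 0, 0], [0, 0, 0], [0, 0, 0], [0, 0, 0], [0, 0, 0], [0, 0, 0], [0, 0, 0], [0, 0, 0], [0, 0, 0], [0, 0, 0]], delta_pos=[[0.001, 0, 0], [0.001, 0, 0], [0.001, 0, 0], [0.001, 0, 0], [0.001, 0, -0.01], [0.001, 0, -0.03], [0.001, 0, -0.06], [0.01, 0, -0.07], [0.035, 0, -0.07], [0.0455, 0, -0.07]], gripper=[0.6, 0.6, 0.6, 0.6, 0.6, 0.6, 0.6, 0.6, 0.6, 0.6])

```text
clock: 38.7
eef_pos: [0.4921, -0.0771, 0.0897]
ee_rot: [-0.0, 0.702, 0.712, -0.0]
force: [0.9, -0.6, -0.6]
width: 0.0508
```

Emit:
apply_moves(angular=[[0, 0, 0], [0, 0, 0], [0, 0, 0]], delta_pos=[[0, 0, 0.015], [0, 0, 0.02], [0, 0, 0.02]], gripper=[0.6, 0.6, 0.6])

```text
clock: 39.08
eef_pos: [0.4916, -0.0788, 0.0685]
ee_rot: [-0.001, 0.702, 0.712, -0.001]
force: [-0.0, 0.0, -0.6]
width: 0.0515
```

Run:
```python
from fit import *
S=snap('wrist','w29.png');st();p=robot.state()['eef_pos']
overlay(S,[.5299,.0382,.0132],-.0732,'w29o.png',(210,130,430,400),2.7)
im=cv2.imread('pics/w29o.png')
q=w2fish(S,[[p[0]+.017*np.cos(t),p[1]+.017*np.sin(t),.055] for t in np.linspace(0,6.28,50)])
cv2.polylines(im,[np.round((q-[210,130]+.5)*2.7).astype(int)],True,(255,0,255),1)
cv2.imwrite('pics/w29o.png',im)
go(.4905,-.0768,.0145,.76)
for n in('top','side'):
    s=snap(n,n+'29.png');print([(round(d['conf'],2),cam2w(s,d['xyz']).round(3).tolist()) for d in robot.find_in(n,'tray')])
```

```text
{'clock': 39.125, 'joints': [-0.2726, 0.0464, 1.6986, -0.0002, 1.398, -0.2857], 'eef_pos': [0.4921, -0.0789, 0.0692], 'ee_rot': [-0.0006, 0.7024, 0.7118, -0.0004], 'force': [-0.0211, 0.6105, 0.5721], 'width': 0.0509}
delta_pos [0.0021, -0.0015, 0.0547] ang [-0.08, -0.01, -0.0] rows 1.0 t 39.125
[(0.57, [0.492, 0.373, 0.003])]
[(0.62, [0.434, 0.358, 0.013])]
```

View pics/w29o.png

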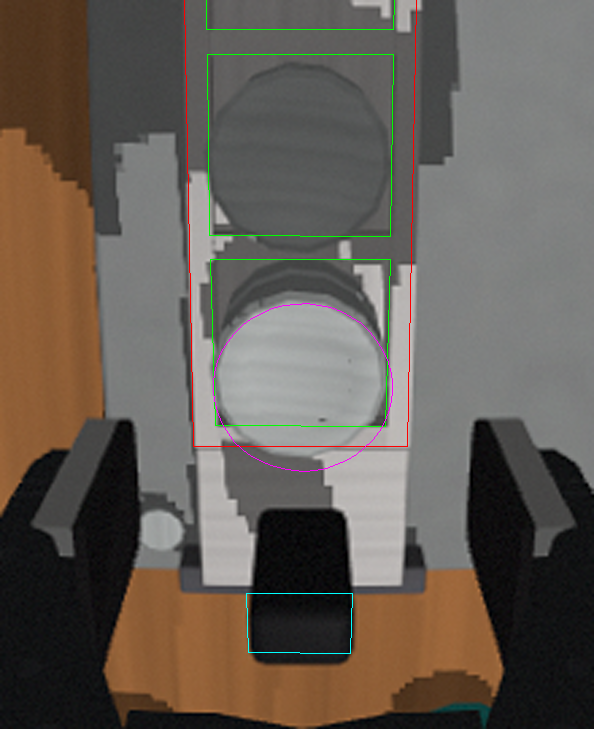

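View pics/top29.png

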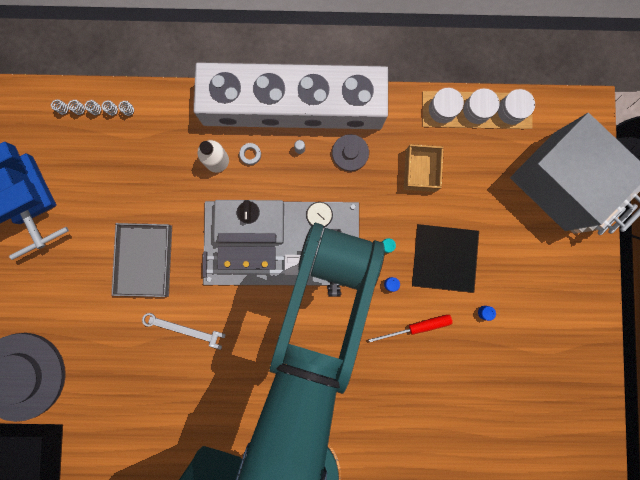

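Emit:
apply_moves(angular=[[0, 0, 0], [0, 0, 0], [0, 0, 0], [0, 0, 0], [0, 0, 0], [0, 0, 0]], delta_pos=[[0.002, -0.0008, 0.005], [0.002, -0.0008, 0.02], [0.002, -0.0008, 0.04], [0.002, -0.0008, 0.054], [0.002, -0.0008, 0.054], [0.002, -0.0008, 0.054]], gripper=[0.6, 0.6, 0.6, 0.6, 0.6, 0.6])

```text
clock: 40.08
eef_pos: [0.492, -0.0766, 0.0164]
ee_rot: [0.0, 0.702, 0.712, 0.0]
force: [-0.5, 0.7, 0.3]
width: 0.0512
```

Emit:
apply_moves(angular=[[0, 0, 0], [0, 0, 0], [0, 0, 0], [0, 0, 0], [0, 0, 0]], delta_pos=[[0, 0, 0], [0, 0, 0], [0, 0, 0], [0, 0, 0], [0, 0, 0]], gripper=[0.3, 0.3, 0.3, 0.3, 0.3], force=60)

```text
clock: 40.7
eef_pos: [0.4926, -0.0768, 0.0173]
ee_rot: [0.001, 0.702, 0.712, 0.001]
force: [-0.0, -0.1, 6.0]
width: 0.0316
```

Emit:
apply_moves(angular=[[0, 0, 0], [0, 0, 0], [0, 0, 0], [0, 0, 0], [0, 0, 0]], delta_pos=[[0, 0, -0.006], [0, 0, -0.02], [0, 0, -0.06], [0, 0, -0.105], [0, 0, -0.105]], gripper=[0.3, 0.3, 0.3, 0.3, 0.3])

```text
clock: 41.32
eef_pos: [0.4947, -0.0773, 0.1265]
ee_rot: [0.005, 0.702, 0.712, 0.003]
force: [-0.2, 0.3, -0.5]
width: 0.0317
```

Run:
```python
from fit import *
S=snap('wrist','w30.png');st()
T=snap('top');im=cv2.cvtColor(T['color'],cv2.COLOR_RGB2BGR)
cv2.imwrite('pics/tray.png',cv2.resize(im[215:305,105:180],None,fx=7,fy=6.5,interpolation=cv2.INTER_CUBIC))
# tray fit from corner px
pt=np.array([(117.5,224),(170.5,224),(168,297),(112.5,296)])
print(px2w(T,pt,.03).round(4).tolist(),px2w(T,pt,.03).mean(0))
```

```text
{'clock': 41.375, 'joints': [-0.2682, 0.0032, 1.6303, -0.0001, 1.5029, -0.2822], 'eef_pos': [0.493, -0.0768, 0.1237], 'ee_rot': [0.0023, 0.7022, 0.712, 0.0012], 'force': [0.2887, -0.0427, -1.3912], 'width': 0.0315}
[[0.5756, 0.4239, 0.03], [0.5779, 0.2996, 0.03], [0.4074, 0.2984, 0.03], [0.4074, 0.4271, 0.03]] [0.49208963 0.36223045 0.03      ]
```

View pics/w30.png

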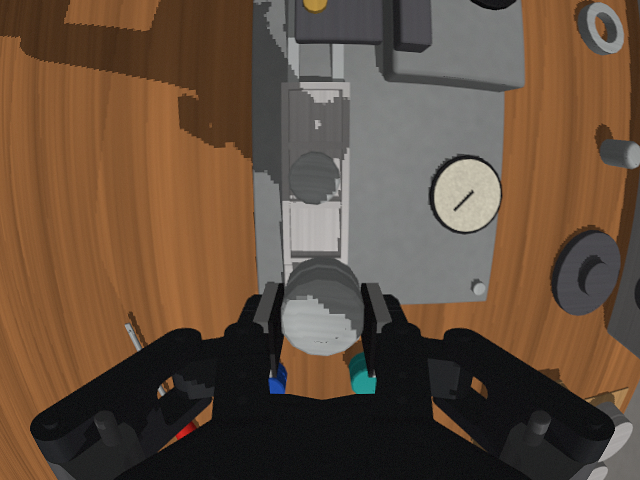

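View pics/tray.png

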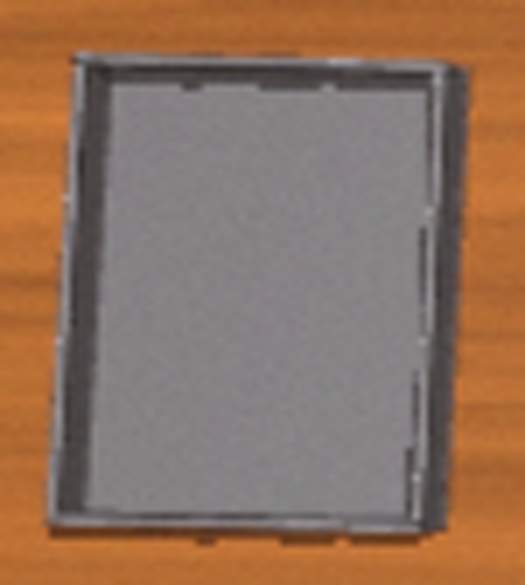

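Run:
```python
from fit import *
go(.494,.392,.12,.76)
```

```text
delta_pos [0.4684, 0.0088, 0.0015] ang [0.06, 0.02, 0.04] rows 8.0 t 41.425
```

Emit:
apply_moves(angular=[[0, 0, 0], [0, 0, 0], [0, 0, 0], [0, 0, 0], [0, 0, 0], [0, 0, 0], [0, 0, 0], [0, 0, 0], [0, 0, 0], [0, 0, 0]], delta_pos=[[0.03, 0.0005, 0], [0.08, 0.0015, 0], [0.135, 0.0025, 0], [0.19, 0.0035, 0], [0.245, 0.0045, 0], [0.3, 0.0055, 0], [0.355, 0.0065, 0], [0.41, 0.0075, 0], [0.45, 0.0085, 0], [0.468, 0.009, 0]], gripper=[0.3, 0.3, 0.3, 0.3, 0.3, 0.3, 0.3, 0.3, 0.3, 0.3])

```text
clock: 42.68
eef_pos: [0.4925, 0.3929, 0.1183]
ee_rot: [-0.0, 0.701, 0.713, -0.002]
force: [-0.3, -0.3, -1.6]
width: 0.0322
```

Emit:
apply_moves(angular=[[0, 0, 0], [0, 0, 0]], delta_pos=[[0, 0, 0.02], [0, 0, 0.03]], gripper=[0.3, 0.3])

```text
clock: 42.92
eef_pos: [0.493, 0.3902, 0.0883]
ee_rot: [-0.0, 0.702, 0.712, -0.002]
force: [-0.2, 0.5, -1.2]
width: 0.0319
```

Run:
```python
from fit import *
S=snap('wrist','w31.png');st();go(.494,.392,.02,.76)
S=snap('side','s31.png')
```

```text
{'clock': 42.975, 'joints': [0.5794, 0.3158, 1.347, -0.0005, 1.4854, 0.5663], 'eef_pos': [0.4926, 0.3897, 0.0871], 'ee_rot': [-0.0005, 0.7024, 0.7117, -0.0033], 'force': [-0.7658, -1.1916, -2.2096], 'width': 0.0318}
delta_pos [0.0025, 0.0018, 0.0671] ang [-0.3, 0.23, -0.01] rows 2.0 t 42.975
```

View pics/w31.png

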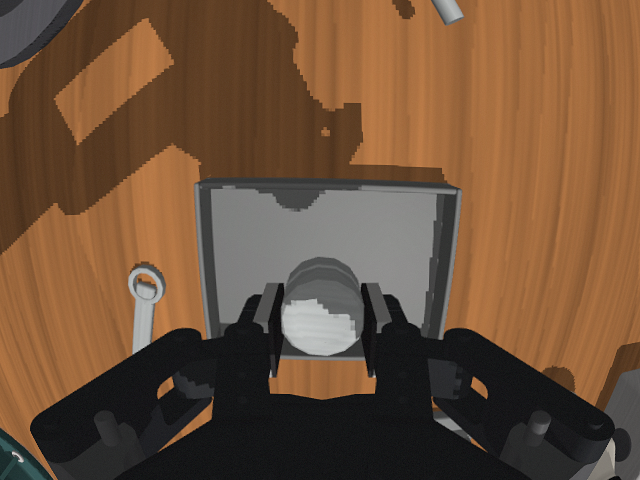

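View pics/s31.png

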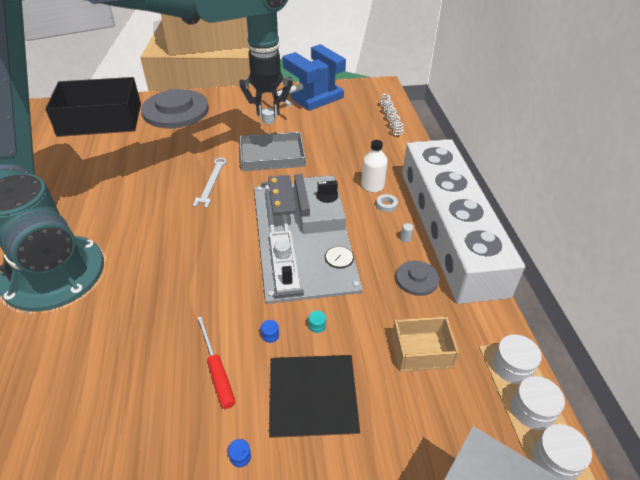

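Run:
```python
from fit import *
S=snap('wrist');st()
print(fish2w(S,[(196,184),(460,188),(213,356)],.03).round(4).tolist())
print(fish2w(S,[(275,356)],.004).round(4).tolist())
```

```text
{'clock': 43.075, 'joints': [0.5792, 0.3141, 1.3441, -0.0003, 1.4865, 0.5664], 'eef_pos': [0.4936, 0.3903, 0.0896], 'ee_rot': [-0.0002, 0.7025, 0.7116, -0.0015], 'force': [-0.4004, -0.0295, 0.0735], 'width': 0.0316}
[[0.4143, 0.4301, 0.03], [0.5798, 0.4302, 0.03], [0.4149, 0.3054, 0.03]]
[[0.4574, 0.2911, 0.004]]
```

Emit:
apply_moves(angular=[[0, 0, 0], [0, 0, 0], [0, 0, 0], [0, 0, 0], [0, 0, 0], [0, 0, 0], [0, 0, 0]], delta_pos=[[0.001, 0.001, 0.015], [0.001, 0.001, 0.035], [0.001, 0.001, 0.055], [0.001, 0.001, 0.072], [0.001, 0.001, 0.082], [0.001, 0.001, 0.085], [0.001, 0.001, 0.085]], gripper=[0.3, 0.3, 0.3, 0.3, 0.3, 0.3, 0.3])

```text
clock: 43.95
eef_pos: [0.4954, 0.3928, 0.0063]
ee_rot: [0.0, 0.702, 0.712, 0.0]
force: [-0.3, 0.0, -0.9]
width: 0.0314
```

Emit:
apply_moves(angular=[[0, 0, 0], [0, 0, 0], [0, 0, 0]], delta_pos=[[0, 0, 0.0025], [0, 0, 0.005], [0, 0, 0.005]], gripper=[0.3, 0.3, 0.3])

```text
clock: 44.32
eef_pos: [0.495, 0.3926, 0.0009]
ee_rot: [0.0, 0.702, 0.712, -0.0]
force: [0.4, 0.2, -1.4]
width: 0.0318
```

Emit:
apply_moves(angular=[[0, 0, 0], [0, 0, 0], [0, 0, 0], [0, 0, 0]], delta_pos=[[0, 0, 0.0015], [0, 0, 0.003], [0, 0, 0.0045], [0, 0, 0.0045]], gripper=[0.3, 0.3, 0.3, 0.3])

```text
clock: 44.82
eef_pos: [0.4951, 0.3927, -0.0036]
ee_rot: [0.0, 0.702, 0.712, -0.0]
force: [0.5, -0.4, -1.4]
width: 0.0317
```

Emit:
apply_moves(angular=[[0, 0, 0], [0, 0, 0], [0, 0, 0]], delta_pos=[[0, 0, 0.001], [0, 0, 0.002], [0, 0, 0.002]], gripper=[0.3, 0.3, 0.3])

```text
clock: 45.2
eef_pos: [0.4952, 0.3927, -0.0037]
ee_rot: [0.0, 0.702, 0.712, 0.0]
force: [-3.0, -2.0, 6.8]
width: 0.0316
```

Run:
```python
from fit import *
S=snap('wrist','w32.png');st()
im=cv2.imread('pics/w32.png');cv2.imwrite('pics/w32c.png',cv2.resize(im[180:420,150:490],None,fx=2.2,fy=2.2))
```

```text
{'clock': 45.25, 'joints': [0.5809, 0.3925, 1.4365, -0.0001, 1.3121, 0.5669], 'eef_pos': [0.4952, 0.3927, -0.0036], 'ee_rot': [0.0001, 0.7021, 0.712, 0.0002], 'force': [-2.5506, -2.8179, 7.6182], 'width': 0.0316}
```

View pics/w32c.png

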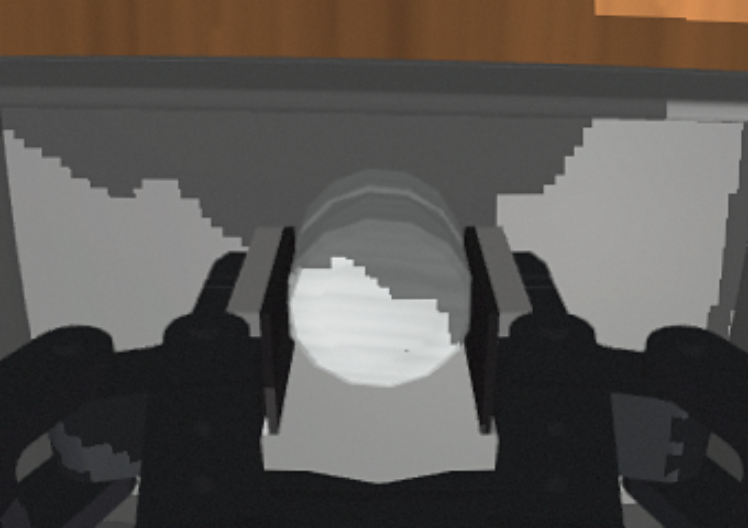

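On the floor of the tray. Releasing and going back for the second lifter.

Emit:
apply_moves(angular=[[0, 0, 0], [0, 0, 0], [0, 0, 0], [0, 0, 0], [0, 0, 0], [0, 0, 0], [0, 0, 0], [0, 0, 0], [0, 0, 0]], delta_pos=[[0, 0, -0.001], [0, 0, -0.002], [0, 0, -0.002], [0, 0, -0.002], [0, 0, -0.01], [0, 0, -0.03], [0, 0, -0.07], [0, 0, -0.12], [0, 0, -0.12]], gripper=[0.55, 0.55, 0.55, 0.55, 0.55, 0.55, 0.55, 0.55, 0.55])

```text
clock: 46.38
eef_pos: [0.4986, 0.395, 0.1233]
ee_rot: [0.002, 0.702, 0.712, 0.007]
force: [-0.1, -1.0, 0.1]
width: 0.047
```

Run:
```python
from fit import *
S=snap('wrist','w33.png');st();go(.492,-.036,.11,.76)
S=snap('side','s33.png');im=cv2.imread('pics/s33.png');cv2.imwrite('pics/s33c.png',cv2.resize(im[100:320,180:400],None,fx=2.7,fy=2.7))
```

```text
{'clock': 46.425, 'joints': [0.5809, 0.2987, 1.3025, -0.0001, 1.5315, 0.5669], 'eef_pos': [0.4971, 0.394, 0.1198], 'ee_rot': [0.001, 0.7021, 0.712, 0.0044], 'force': [0.4056, -1.0053, 0.2939], 'width': 0.0471}
delta_pos [-0.4299, -0.0112, 0.0077] ang [0.43, -0.27, 0.04] rows 7.0 t 46.425
```

View pics/w33.png

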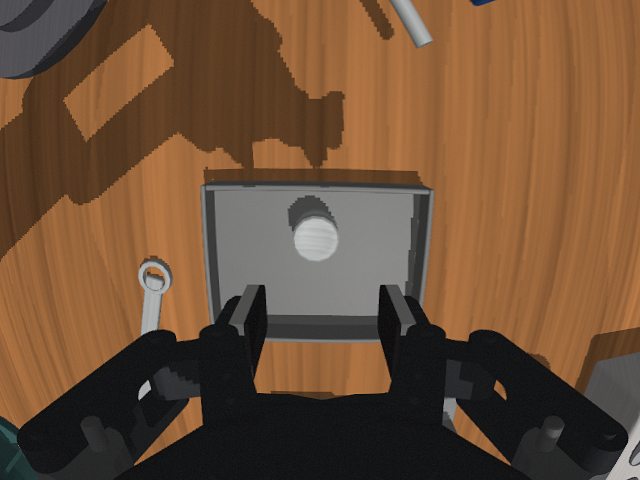

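View pics/s33c.png

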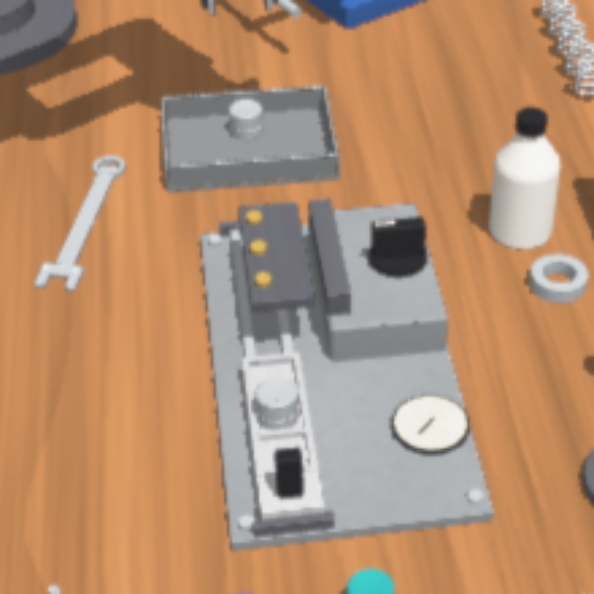

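Emit:
apply_moves(angular=[[0, 0, 0], [0, 0, 0], [0, 0, 0], [0, 0, 0], [0, 0, 0], [0, 0, 0], [0, 0, 0], [0, 0, 0], [0, 0, 0], [0, 0, 0]], delta_pos=[[-0.03, -0.001, 0], [-0.08, -0.002, 0], [-0.135, -0.0035, 0], [-0.19, -0.005, 0], [-0.245, -0.0065, 0], [-0.3, -0.008, 0], [-0.355, -0.0095, 0], [-0.4, -0.0105, 0], [-0.428, -0.011, 0.02], [-0.429, -0.011, 0.05]], gripper=[0.6, 0.6, 0.6, 0.6, 0.6, 0.6, 0.6, 0.6, 0.6, 0.6])

```text
clock: 47.72
eef_pos: [0.4898, -0.0386, 0.0636]
ee_rot: [0.0, 0.703, 0.711, -0.0]
force: [0.4, -0.6, 0.2]
width: 0.0513
```

Emit:
apply_moves(angular=[[0, 0, 0], [0, 0, 0]], delta_pos=[[0, 0, 0], [0, 0, 0]], gripper=[0.6, 0.6])

```text
clock: 47.98
eef_pos: [0.49, -0.0362, 0.0647]
ee_rot: [-0.0, 0.702, 0.712, -0.0]
force: [-0.3, 0.6, 0.2]
width: 0.0513
```

Run:
```python
from fit import *
S=snap('wrist','w34.png');st();p=robot.state()['eef_pos']
overlay(S,[.5299,.0382,.0132],-.0732,'w34o.png',(210,130,430,400),2.7)
im=cv2.imread('pics/w34o.png')
q=w2fish(S,[[p[0]+.017*np.cos(t),p[1]+.017*np.sin(t),.055] for t in np.linspace(0,6.28,50)])
cv2.polylines(im,[np.round((q-[210,130]+.5)*2.7).astype(int)],True,(255,0,255),1)
cv2.imwrite('pics/w34o.png',im)
go(.4918,-.0353,.0155,.76)
```

```text
{'clock': 48.025, 'joints': [-0.1889, 0.0336, 1.7199, -0.0, 1.3868, -0.2036], 'eef_pos': [0.4906, -0.0362, 0.0654], 'ee_rot': [0.0005, 0.7019, 0.7123, 0.0003], 'force': [0.7894, -0.4096, 0.4965], 'width': 0.051}
delta_pos [0.0009, 0.0011, 0.0499] ang [0.07, 0.02, 0.08] rows 1.0 t 48.025
```

View pics/w34o.png

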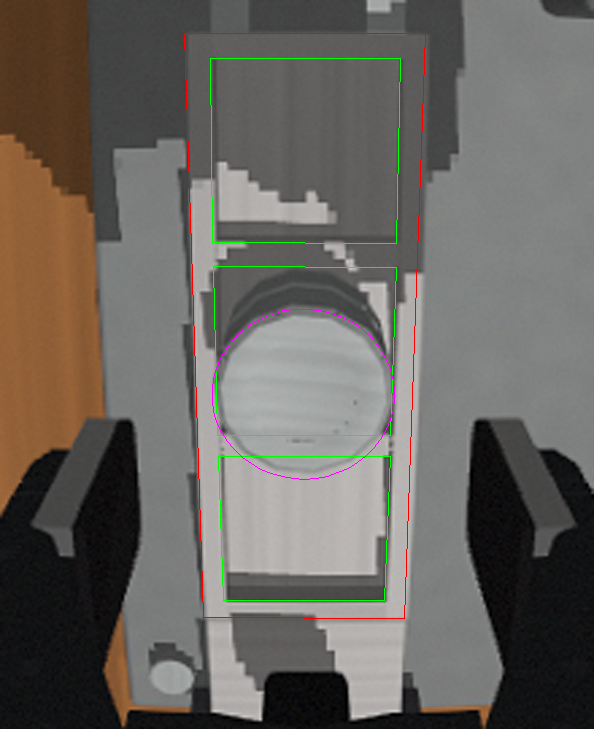

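Emit:
apply_moves(angular=[[0, 0, 0], [0, 0, 0], [0, 0, 0], [0, 0, 0], [0, 0, 0], [0, 0, 0]], delta_pos=[[0.0007, 0.0003, 0.005], [0.0007, 0.0003, 0.02], [0.0007, 0.0003, 0.037], [0.0007, 0.0003, 0.05], [0.0007, 0.0003, 0.051], [0.0007, 0.0003, 0.051]], gripper=[0.6, 0.6, 0.6, 0.6, 0.6, 0.6])

```text
clock: 48.78
eef_pos: [0.4905, -0.0358, 0.0135]
ee_rot: [0.0, 0.702, 0.712, -0.0]
force: [-0.2, 0.2, 0.3]
width: 0.0512
```

Emit:
apply_moves(angular=[[0, 0, 0], [0, 0, 0], [0, 0, 0], [0, 0, 0], [0, 0, 0]], delta_pos=[[0, 0, 0], [0, 0, 0], [0, 0, 0], [0, 0, 0], [0, 0, 0]], gripper=[0.3, 0.3, 0.3, 0.3, 0.3], force=60)

```text
clock: 49.4
eef_pos: [0.4913, -0.036, 0.0145]
ee_rot: [0.001, 0.702, 0.712, 0.001]
force: [-0.2, -0.9, 5.2]
width: 0.0324
```

Emit:
apply_moves(angular=[[0, 0, 0], [0, 0, 0], [0, 0, 0], [0, 0, 0], [0, 0, 0]], delta_pos=[[0, 0, -0.006], [0, 0, -0.02], [0, 0, -0.06], [0, 0, -0.105], [0, 0, -0.105]], gripper=[0.3, 0.3, 0.3, 0.3, 0.3])

```text
clock: 50.02
eef_pos: [0.4934, -0.0363, 0.1239]
ee_rot: [0.004, 0.702, 0.712, 0.003]
force: [0.0, -0.7, -0.3]
width: 0.0317
```

Run:
```python
from fit import *
S=snap('wrist','w35.png');st();go(.495,.344,.115,.76)
T=snap('top','t35.png')
```

```text
{'clock': 50.075, 'joints': [-0.1881, -0.0084, 1.6471, -0.0001, 1.498, -0.2021], 'eef_pos': [0.4917, -0.036, 0.1211], 'ee_rot': [0.0021, 0.7021, 0.712, 0.0013], 'force': [-0.8769, 0.8271, -1.804], 'width': 0.0318}
delta_pos [0.3799, 0.0086, 0.0057] ang [0.28, 0.06, 0.04] rows 7.0 t 50.075
```

View pics/w35.png

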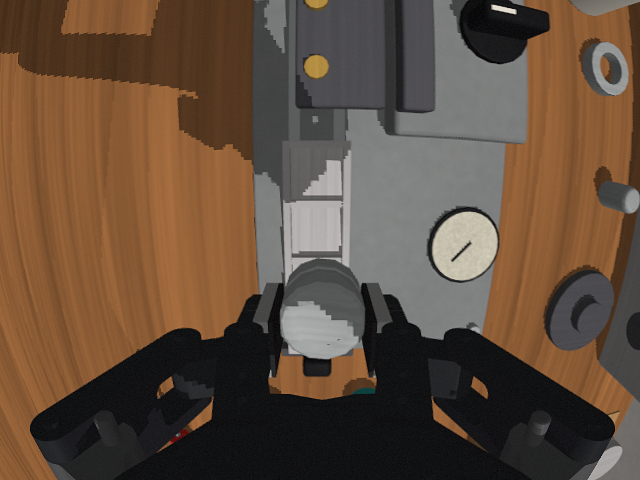

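View pics/t35.png

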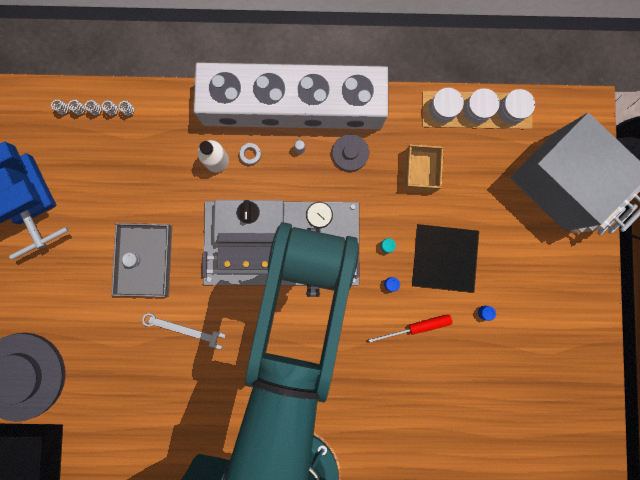

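Emit:
apply_moves(angular=[[0, 0, 0], [0, 0, 0], [0, 0, 0], [0, 0, 0], [0, 0, 0], [0, 0, 0], [0, 0, 0], [0, 0, 0], [0, 0, 0]], delta_pos=[[0.025, 0.0005, 0], [0.07, 0.0015, 0], [0.12, 0.0025, 0], [0.17, 0.004, 0], [0.22, 0.005, 0], [0.27, 0.006, 0], [0.32, 0.007, 0], [0.36, 0.008, 0], [0.38, 0.0085, 0]], gripper=[0.3, 0.3, 0.3, 0.3, 0.3, 0.3, 0.3, 0.3, 0.3])

```text
clock: 51.25
eef_pos: [0.492, 0.3455, 0.116]
ee_rot: [-0.001, 0.701, 0.713, -0.002]
force: [-0.1, -0.4, -1.4]
width: 0.032
```

Emit:
apply_moves(angular=[[0, 0, 0], [0, 0, 0], [0, 0, 0], [0, 0, 0]], delta_pos=[[0, 0, 0.02], [0, 0, 0.05], [0, 0, 0.05], [0, 0, 0.05]], gripper=[0.3, 0.3, 0.3, 0.3])

```text
clock: 51.75
eef_pos: [0.4939, 0.3438, 0.0689]
ee_rot: [0.0, 0.702, 0.712, -0.0]
force: [0.0, 0.3, -0.4]
width: 0.0317
```

Run:
```python
from fit import *
S=snap('wrist','w36.png');st();go(.495,.344,.01,.76)
```

```text
{'clock': 51.8, 'joints': [0.5142, 0.2669, 1.4447, -0.0003, 1.4282, 0.501], 'eef_pos': [0.4944, 0.3442, 0.0698], 'ee_rot': [0.0004, 0.7024, 0.7118, 0.0008], 'force': [0.085, 0.0748, -0.8476], 'width': 0.0317}
delta_pos [-0.0002, 0.0005, 0.0598] ang [0.1, -0.04, 0.0] rows 1.0 t 51.8
```

View pics/w36.png

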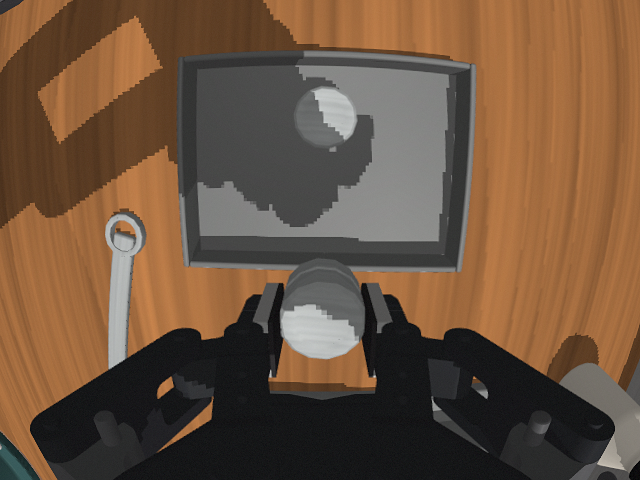

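The tray was knocked aside: its near wall is now at row ~267 and the held lifter would land outside. I'll re-measure it.

Run:
```python
from fit import *
S=snap('wrist');T=snap('top','t36.png')
c=fish2w(S,[(180,60),(474,66),(460,270),(188,265)],.03);print(c.round(4).tolist(),c.mean(0))
print('lifter1',fish2w(S,[(326,117)],.034))
im=cv2.imread('pics/t36.png');cv2.imwrite('pics/t36c.png',cv2.resize(im[190:330,80:260],None,fx=4,fy=4,interpolation=cv2.INTER_CUBIC))
print([(round(d['conf'],2),cam2w(T,d['xyz']).round(3).tolist()) for d in robot.find_in('top','tray')])
```

```text
[[0.4132, 0.4593, 0.03], [0.5805, 0.459, 0.03], [0.5802, 0.3366, 0.03], [0.4139, 0.3377, 0.03]] [0.49695525 0.39816483 0.03      ]
lifter1 [[0.49627562 0.42337642 0.034     ]]
[(0.57, [0.512, 0.359, 0.003])]
```

View pics/t36c.png

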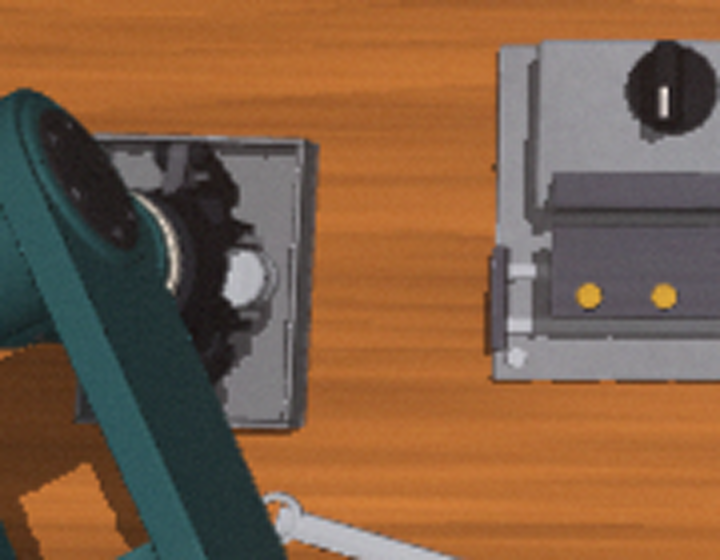

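Emit:
apply_moves(angular=[[0, 0, 0], [0, 0, 0], [0, 0, 0], [0, 0, 0]], delta_pos=[[0.015, 0.002, 0], [0.031, 0.002, 0.01], [0.031, 0.002, 0.01], [0.031, 0.002, 0.01]], gripper=[0.3, 0.3, 0.3, 0.3])

```text
clock: 52.45
eef_pos: [0.4947, 0.3754, 0.0578]
ee_rot: [0.0, 0.702, 0.712, -0.001]
force: [0.3, -0.4, -1.3]
width: 0.032
```

Run:
```python
from fit import *
S=snap('wrist','w37.png');st();go(.4965,.3755,.0,.76)
c=fish2w(S,[(326,117)],.034)
```

```text
{'clock': 52.5, 'joints': [0.5577, 0.317, 1.4054, -0.0004, 1.4201, 0.5435], 'eef_pos': [0.4949, 0.3752, 0.0581], 'ee_rot': [0.0001, 0.7021, 0.7121, -0.0005], 'force': [0.9003, -0.3096, -0.815], 'width': 0.0321}
delta_pos [0.0003, 0.0016, 0.0581] ang [-0.03, 0.05, 0.06] rows 1.0 t 52.5
```

View pics/w37.png

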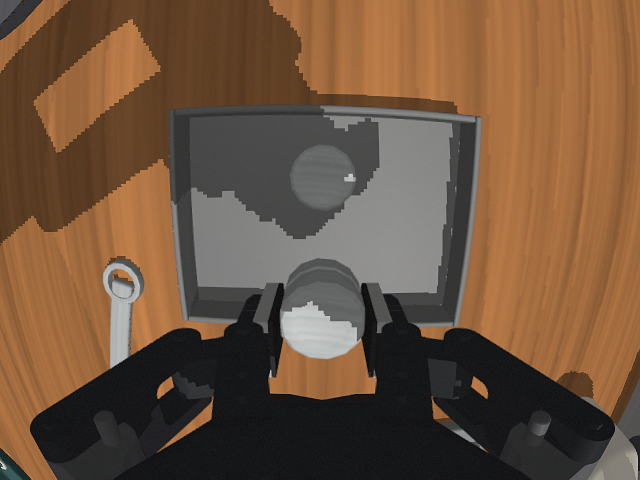

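Emit:
apply_moves(angular=[[0, 0, 0], [0, 0, 0], [0, 0, 0], [0, 0, 0], [0, 0, 0], [0, 0, 0]], delta_pos=[[0, 0.001, 0.012], [0, 0.001, 0.03], [0, 0.001, 0.045], [0, 0.001, 0.056], [0, 0.001, 0.058], [0, 0.001, 0.058]], gripper=[0.3, 0.3, 0.3, 0.3, 0.3, 0.3])

```text
clock: 53.25
eef_pos: [0.4963, 0.3754, 0.0006]
ee_rot: [0.0, 0.702, 0.712, 0.0]
force: [-0.9, -0.2, -0.9]
width: 0.0322
```

Emit:
apply_moves(angular=[[0, 0, 0], [0, 0, 0], [0, 0, 0], [0, 0, 0]], delta_pos=[[0, 0, 0.002], [0, 0, 0.004], [0, 0, 0.0055], [0, 0, 0.0055]], gripper=[0.3, 0.3, 0.3, 0.3])

```text
clock: 53.75
eef_pos: [0.496, 0.3753, -0.0052]
ee_rot: [0.0, 0.702, 0.712, -0.0]
force: [-0.5, -0.1, 0.0]
width: 0.0316
```

Emit:
apply_moves(angular=[[0, 0, 0], [0, 0, 0], [0, 0, 0], [0, 0, 0]], delta_pos=[[0, 0, 0.001], [0, 0, 0.0015], [0, 0, 0.002], [0, 0, 0.002]], gripper=[0.3, 0.3, 0.3, 0.3])

```text
clock: 54.25
eef_pos: [0.4962, 0.3754, -0.0064]
ee_rot: [0.0, 0.702, 0.712, 0.0]
force: [-2.5, -1.6, 2.5]
width: 0.032
```

Contact. Releasing and retreating.

Emit:
apply_moves(angular=[[0, 0, 0], [0, 0, 0], [0, 0, 0], [0, 0, 0], [0, 0, 0], [0, 0, 0], [0, 0, 0], [0, 0, 0], [0, 0, 0], [0, 0, 0]], delta_pos=[[0, 0, 0], [0, 0, -0.001], [0, 0, -0.001], [0, 0, -0.002], [0, 0, -0.01], [0, 0, -0.03], [0, 0, -0.07], [0, 0, -0.12], [-0.03, 0, -0.14], [-0.08, 0, -0.15]], gripper=[0.55, 0.55, 0.55, 0.55, 0.55, 0.55, 0.55, 0.55, 0.55, 0.55])

```text
clock: 55.5
eef_pos: [0.4985, 0.2962, 0.1474]
ee_rot: [0.001, 0.701, 0.713, 0.003]
force: [-0.0, -1.4, 0.1]
width: 0.0468
```

Emit:
apply_moves(angular=[[0, 0, 0], [0, 0, 0], [0, 0, 0], [0, 0, 0], [0, 0, 0], [0, 0, 0]], delta_pos=[[-0.04, -0.01, -0.02], [-0.09, -0.03, -0.04], [-0.14, -0.05, -0.05], [-0.18, -0.07, -0.05], [-0.2, -0.08, -0.05], [-0.2, -0.08, -0.05]], gripper=[0.55, 0.55, 0.55, 0.55, 0.55, 0.55])

```text
clock: 56.25
eef_pos: [0.4201, 0.0934, 0.195]
ee_rot: [0.001, 0.703, 0.711, 0.001]
force: [0.3, 0.0, 0.3]
width: 0.0469
```

Run:
```python
from fit import *
st();snap('wrist','w38.png');snap('side','s38.png');snap('top','t38.png')
im=cv2.imread('pics/s38.png');cv2.imwrite('pics/s38c.png',cv2.resize(im[100:320,180:400],None,fx=2.7,fy=2.7))
```

```text
{'clock': 56.25, 'joints': [0.0869, -0.1832, 1.6592, -0.0, 1.6618, 0.0755], 'eef_pos': [0.4201, 0.0934, 0.195], 'ee_rot': [0.0012, 0.7031, 0.7111, 0.0014], 'force': [0.2909, 0.0433, 0.2872], 'width': 0.0469}
```

View pics/s38c.png

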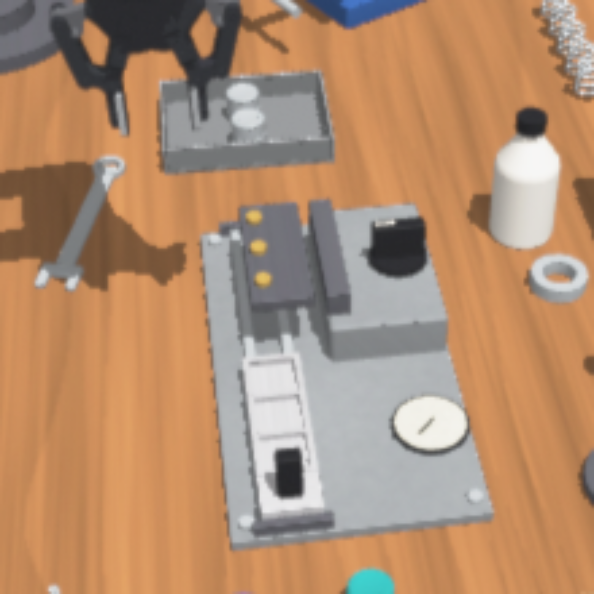

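View pics/w38.png

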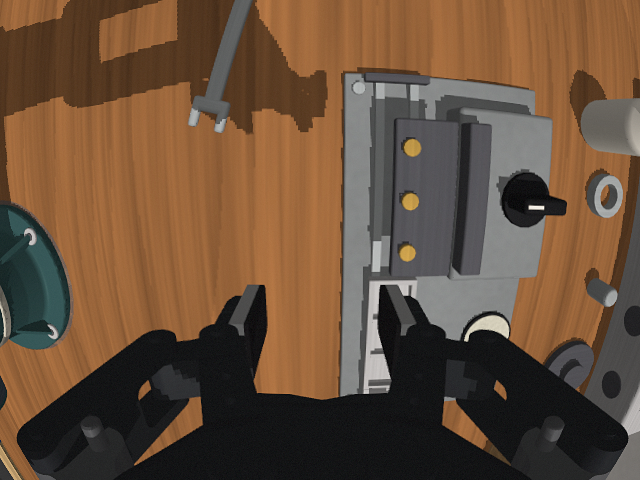

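View pics/t38.png

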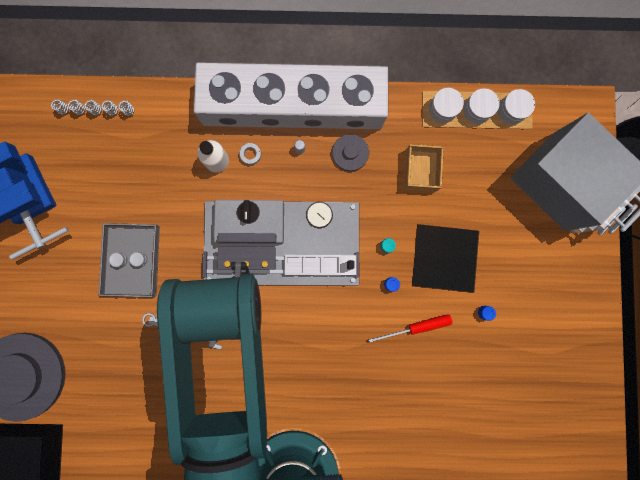

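Run:
```python
from h import *
a=cv2.imread('pics/top0.png');b=cv2.imread('pics/t38.png')
c=np.vstack([cv2.resize(x[195:295,235:370],None,fx=5,fy=3,interpolation=cv2.INTER_CUBIC) for x in(a,b)])
cv2.imwrite('pics/cmp.png',c)
for n,x0,x1,y0,y1 in(('carrier',284,358,252,278),('knob',234,262,198,225)):
    d=cv2.absdiff(a,b)[y0:y1,x0:x1].max(2);print(n,(d>40).sum(),d.mean())
    s=cv2.phaseCorrelate(np.float32(cv2.cvtColor(a[y0:y1,x0:x1],6)),np.float32(cv2.cvtColor(b[y0:y1,x0:x1],6)));print(s)
```

```text
carrier 0 8.650727650727651
((0.46172075382615674, 0.5096747220850038), 1.006379999231409)
knob 0 6.035714285714286
((0.027129844380759494, 0.45801920382744754), 1.0091719959989005)
```

View pics/cmp.png

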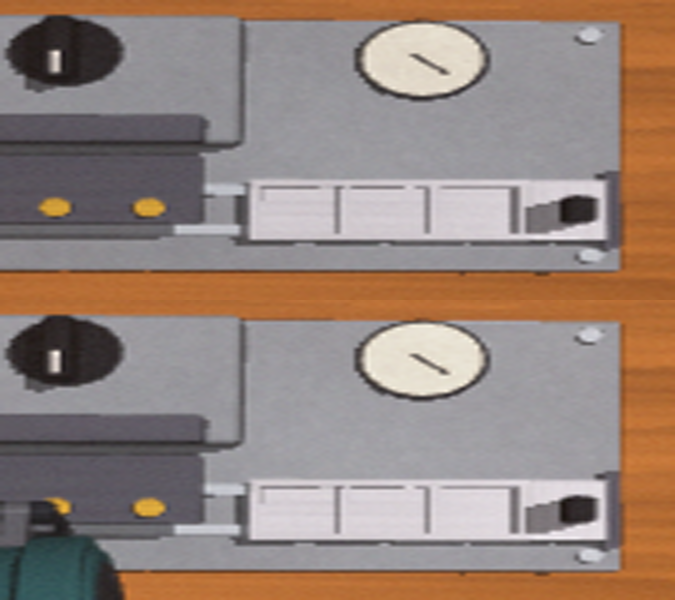

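Compared with the start picture, carrier and knob look the same as at the beginning. Both lifters stand in the tray and the gripper touches nothing, so I'm handing in.

```bash
python3 -c "
from h import *
print(robot.sign_off())"
```

```text
the job is handed in; nothing more can be done
None
```

The job is done and handed in after about 56 s on the robot's clock. This run had two lifters.

- **Testing:** I stood the lifters in pockets 0 and 1, then pushed the carrier until it met the stop at the test station. I turned the knob 75° clockwise to its far stop (0.53 N·m) and back to its first stop (about 1 N·m the other way). Then I brought the carrier back to its loading stop and stood both lifters in the grey tray.
- **Last checks:** The final pictures show both lifters upright in the tray. No pixel on the carrier or knob changed clearly from the start picture, though a shift estimate on the same crops gave about half a pixel (roughly 1 mm). The other things on the bench look unmoved, and the gripper is clear of everything.

Some things did not go as expected:

- **First grasp:** The fingers closed over the first lifter's top, because the real fingertips sit about 23 mm behind the stated TCP at that opening. They pressed with about 5 N and the lifter stayed upright; I went deeper and tried again.
- **Camera disagreement:** The top and wrist cameras disagreed by 2–3 mm in x. I used the wrist view for the pockets and the knob.
- **Tray knocked:** The tray was knocked about 30 mm aside before I placed the second lifter. I measured it again and placed the lifter at the corrected spot.

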